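# Fetch the reagent trough from behind the bottles

## Robot

A 6-joint arm with a two-finger parallel gripper is mounted at the origin on the work surface. World frame = base frame: x ahead of the robot, y to its left, z up, the work surface at z = 0. Lengths are in m, angles in rad, forces in N, time in s.
With the tool pointing down it reaches from about 0.375 to 0.9 m from the base axis. Payload 3.1 kg.
Tool frame: the origin (TCP) lies between the finger pads; the fingertips stand manip.finger_overhang ahead of it and the grasp point (between the pads) lies 5 mm behind it (manip.finger_overhang is the distance from the TCP to the fingertips, in m); z points along the fingers, y is the line along which they close (so a half turn about z gives the same grasp; the last joint's range is limited). The gripper opens to 85 mm and grips with 20 to 120 N. Pads are 22 mm wide; open, the fingers measure 114 mm over their backs; the gripper's body (76 mm by 85 mm) begins 54 mm behind the grasp point. The pads swing forward as they close: fully open they stand 13 mm farther back than shut.
Start: joints at [1.044, 0.527, 1.433, -0, 1.181, -0.178], TCP at [0.214, 0.587, 0.245] pointing down, gripper open.
Joint ranges: [-3.08, 3.08], [-0.75, 2.2], [0.22, 2.44], [-1.43, 4.57], [0, 2.65], [-2.85, 2.85]. Speed limits (rad/s): [2.79, 2.79, 3.14, 3.14, 3.14, 3.14].

## Interface

Orientations are given as a unit quaternion [x, y, z, w].
In Python, from station import manip gives the robot as it stands.
- The arm moves only by the tool drive_tool, never from a script. Its argument "plan" is a list of rows, each a list of 7 numbers: the shift along the tool's x, y, z in m, then the turn, a rotation vector about the tool's x, y, z in degrees, then the opening, from -1 (shut) to 1 (fully open). In form: [[x, y, z, wx, wy, wz, gripper], ...]. A call has 1 to 10 rows; each row shifts and turns the commanded pose from where the row before left it, along the tool's axes as they then stand; what a row does not reach is not made up. A row lasts 1/10 s, in which the tool goes at most 50 mm and 8.59 degrees, less where a joint would pass 70% of its speed; a pose out of reach is approached as far as the arm can. A call is refused whole if a number of a shift passes 0.05 or a number of a turn 8.59, either way. A call with a gripper value outside its range is refused whole. The fingers move at their own pace and stop on an object; "newtons" is the grip in N (left out, the last holds). Time passes only in rows, so rows that do not move let the fingers close. It gives the time, the measured TCP pose, the force, the opening and the grip force at its end, in the units of the state.
- manip.sense(): the state, without advancing time (a new reading comes with each control period).
- manip.snapshot(name): name is "scene" or "side" or "wrist"; returns a dict with "image" (420x560x3 uint8, red, green, blue), "z_map" (420x560 float32, m along the optical axis (not along the pixel's ray), 0 where there is no reading), "fov_y" (degrees; the focal length in pixels is half the picture's height over the tangent of half this angle, whatever the lens; pixels are square), "cx", "cy" (the principal point, pixels), "extrinsics" (4x4, takes a point from camera to world coordinates); the wrist camera has in their place "mount" (4x4, takes a point from camera to tool coordinates, whose origin is the TCP and whose axes are the flange's). Camera axes: x right, y up, looking along -z (the intrinsics and any distortion apply to the point x, -y, -z); pixel columns grow to the right and rows downward; lengths in m; the calibration is good to about 2 mm. A picture is of the moment at which its call begins: read the wrist's pose just before it.
- manip.sign_off(): hands the job in; it is judged then, once.
The state is a dict: "t": time; "q": joint angles; "qd": joint speeds; "tau": joint torques, N m; "tcp_pos": TCP position; "tool_rot": TCP orientation; "force": force on the tool from outside, world axes, zero at the start; "ft_torque": the same for the moment, N m; "finger_gap": opening from 0.0 (shut) to 1.0 (fully open); "gripper_force": force on a finger pad.
Only numpy, scipy, OpenCV 4.12 (cv2) and the standard library are available. Lean on these libraries where they do the work, as an engineer would, in place of code of your own. Each camera call takes 0.05 s, during which the arm holds its last target. There are 200 camera calls.

## Task

The lidded reagent trough lies at the back of the bottle stand, behind three bottles, and is needed in its holder. Clear all three bottles off the stand and stand them together, upright, on the empty steel tray; then lift the trough into the pocket of the holder so that it lies flat inside the rims, lid up; then put every bottle back upright on the very disc of the stand from which it came, centred as it was. Do not tip any bottle over on the way, and leave the beaker and the stack of dishes where they are.

Things in the scene. Friction and masses are not known exactly. Their poses are not given: they have to be found in the camera images.
- tall_bottle: Tall round white plastic bottle, 56 mm diameter up to 85 mm, then a shoulder to a 26 mm neck, and a round grey cap of 34 mm diameter from 111 mm to the top at 136 mm. Origin: centre of the underside; z up its axis. About 0.16 kg. Starts upright on one of the stand's three discs.
- square_bottle: Square white plastic bottle, 52 x 52 mm up to 86 mm, short 28 mm neck, round grey cap of 38 mm diameter from 93 mm to the top at 118 mm. Origin: centre of the underside; x and y square to its sides, z up its axis. About 0.16 kg. Starts upright on one of the discs.
- jar: Wide round white plastic jar, 64 mm diameter up to 77 mm, with a wide flat grey lid of 60 mm diameter from 81 mm to the top at 106 mm. Origin: centre of the underside; z up its axis. About 0.18 kg. Starts upright on one of the discs.
- trough: Low oblong clear and white plastic trough, lid fixed on: 44 mm (its x) x 120 mm (its y) x 43 mm high; widest at the lid rim, 35 to 42 mm up; below it 40 x 114 mm. Origin: centre of the underside; z up. About 0.09 kg. Starts on the stand 60 to 65 mm behind the row of bottles (its +x side), long side along the row; the taller bottles leave no room for a gripper until cleared.
- stand: Fixed flat grey plate, 190 mm (its x) x 290 mm (its y), top 12 mm above the bench, a low lip along the rear (+x) edge (26 mm above the bench). Origin: centre of its underside on the bench. On top three dark discs, 78 mm diameter, flush, at x = -50 mm, y = -80, 0, +80 mm: one bottle starts within 5 mm of the centre of each; which one varies.
- tray: Fixed empty shallow steel tray, the side area for the bottles: 230 mm (its x) x 130 mm (its y) outside, walls 5 mm thick and 14 mm high, inner floor 5 mm above the bench. Origin: centre of its underside on the bench. To the left or the right of the stand.
- holder: Fixed grey block with a shallow pocket for the trough, on the other side of the stand from the tray: 76 mm (its x) x 152 mm (its y); pocket floor 10 mm above the bench, 64 x 140 mm, inside bright rims 8 mm high and 6 mm thick. The trough's long side goes along the holder's y, either way round. Origin: centre of its underside on the bench.
- beaker: Bystander: loose open glass beaker, 66 mm diameter, 85 mm high, on the bench beyond the stand, to the left. Origin: centre of its underside.
- dishes: Bystander: loose stack of two clear round dishes, 64 mm diameter, 40 mm high, on the bench between the robot and the stand. Origin: centre of its underside.

How it is judged:
By the outcome, as a careful person would: the job done as asked, in the order asked, and still so for the second after the job is handed in, with the robot touching nothing.
It also fails if it takes over 144 s, if anything falls off the work surface, if the arm or the gripper's body presses on something with over 40 N, if the wrist force passes 120 N, or if a joint passes its speed limit or range.

## Working session

There is one attempt and no reset: what is moved stays moved. The work goes in short steps, Python scripts to look and compute and a tool call to move; the robot and the scene stay as the last step left them, time stands still between calls to the robot, and variables do not carry over. Pictures are saved under pics/ and viewed, at most 14 in all, crops included, and the job is handed in when it is done.

Besides the shell and the picture viewer there is one more tool, called after "Call:" as name(argument=value, ...) on one line, values as JSON. drive_tool: Moves the arm, as the interface text tells. Its arguments: {"type":"object","properties":{"plan":{"type":"array"},"newtons":{"type":"number"}},"required":["plan"]}

```bash
mkdir -p pics; ls
python3 - <<'E'
from station import manip
import cv2,numpy as np
print(manip.finger_overhang); s=manip.sense(); print(s)
for n in ["scene","side","wrist"]:
    d=manip.snapshot(n); np.save(f"pics/{n}0.npy",d,allow_pickle=True)
    print(n,{k:v for k,v in d.items() if k not in("image","z_map")}, (d["z_map"]>0).mean())
    cv2.imwrite(f"pics/{n}0.png",d["image"][:,:,::-1])
E
```

```text
pics
0.014
{'t': 0.0, 'q': array([ 1.04349197e+00,  5.28474883e-01,  1.43393038e+00, -1.77466857e-05,
        1.18139191e+00, -1.78538134e-01]), 'qd': array([ 0.00015907, -0.00125397, -0.00022832, -0.00066608, -0.00123506,
        0.0004844 ]), 'tau': array([ 6.89893932e-05, -4.42344582e+01, -1.78029585e+01, -6.74224589e-05,
        8.27897253e-03, -4.95997110e-07]), 'tcp_pos': array([0.21322788, 0.58675764, 0.2443193 ]), 'tool_rot': array([ 1.73497208e-01,  9.84833744e-01, -1.03715783e-03, -3.73285080e-04]), 'force': array([-0.65303934, -0.42977473,  0.30269981]), 'ft_torque': array([ 0.05257965, -0.02488983, -0.01691378]), 'gripper_force': 0.0, 'finger_gap': 0.9991179481012789}
scene {'fov_y': 46.39820429786094, 'cx': 288.148543376449, 'cy': 212.7001863365094, 'extrinsics': array([[ 0.52698689, -0.71764012,  0.45527736,  1.13017358],
       [ 0.84982807,  0.43943511, -0.2910138 , -0.3606221 ],
       [ 0.00877832,  0.54026794,  0.84144726,  1.10789735],
       [ 0.        ,  0.        ,  0.        ,  1.        ]])} 0.9958545918367347
side {'fov_y': 53.67407561019251, 'cx': 285.64099290973405, 'cy': 209.45104317899174, 'extrinsics': array([[-0.99976089,  0.01816908, -0.01216738,  0.54589754],
       [-0.02106565, -0.6510145 ,  0.75877293,  0.60002804],
       [ 0.00586507,  0.75884781,  0.65124158,  0.5806874 ],
       [ 0.        ,  0.        ,  0.        ,  1.        ]])} 0.9959353741496598
wrist {'fov_y': 65.18422278872848, 'cx': 283.5130867240694, 'cy': 211.8837194338738, 'mount': array([[-5.29825052e-04,  9.52999135e-01,  3.02972553e-01,
         7.67280765e-02],
       [ 9.99999818e-01,  4.17718294e-04,  4.34824151e-04,
         1.49928693e-03],
       [ 2.87829862e-04,  3.02972729e-01, -9.52999183e-01,
        -1.27568495e-01],
       [ 0.00000000e+00,  0.00000000e+00,  0.00000000e+00,
         1.00000000e+00]])} 0.9960586734693877
```

View pics/scene0.png

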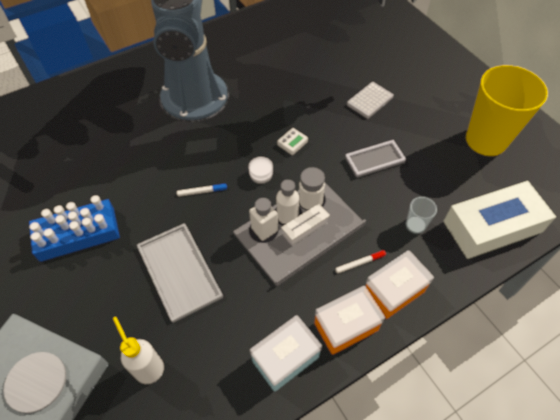

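View pics/side0.png

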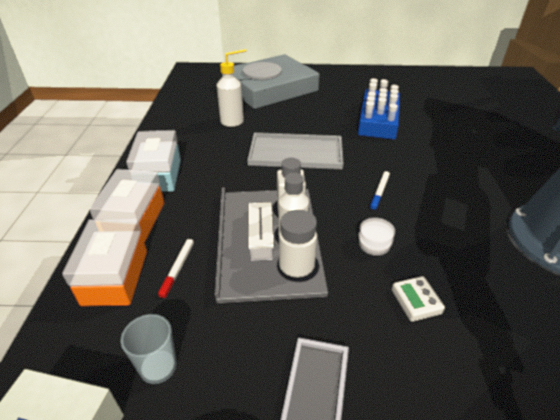

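```bash
cat > h.py <<'E'
import numpy as np,cv2
from scipy.spatial.transform import Rotation as R
def load(n): return np.load(f"pics/{n}.npy",allow_pickle=True).item()
def ext(d): return d["extrinsics"] if "extrinsics" in d else d["T"]
def foc(d): return d["image"].shape[0]/2/np.tan(np.radians(d["fov_y"]/2))
def dirs(d,uv):
    uv=np.atleast_2d(np.asarray(uv,float)); f=foc(d)
    return np.c_[(uv[:,0]-d["cx"])/f,-(uv[:,1]-d["cy"])/f,-np.ones(len(uv))]@ext(d)[:3,:3].T
def plane(d,uv,z):
    v=dirs(d,uv); o=ext(d)[:3,3]; return o+v*((z-o[2])/v[:,2])[:,None]
def cloud(d):
    h,w=d["z_map"].shape; u,v=np.meshgrid(np.arange(w),np.arange(h))
    P=ext(d)[:3,3]+dirs(d,np.c_[u.ravel(),v.ravel()])*d["z_map"].reshape(-1,1); return P.reshape(h,w,3)
def proj(d,P):
    T=ext(d); c=(np.atleast_2d(P)-T[:3,3])@T[:3,:3]; f=foc(d)
    return np.c_[d["cx"]-f*c[:,0]/c[:,2], d["cy"]+f*c[:,1]/c[:,2]]
def tri(ds,uvs):
    A=np.zeros((3,3));b=np.zeros(3)
    for d,uv in zip(ds,uvs):
        v=dirs(d,uv)[0];v/=np.linalg.norm(v);M=np.eye(3)-np.outer(v,v);A+=M;b+=M@ext(d)[:3,3]
    return np.linalg.solve(A,b)
def snap(n,name):
    from station import manip
    s=manip.sense(); d=manip.snapshot(n)
    if "mount" in d:
        T=np.eye(4);T[:3,:3]=R.from_quat(s["tool_rot"]).as_matrix();T[:3,3]=s["tcp_pos"];d["T"]=T@d["mount"]
    np.save(f"pics/{name}.npy",d,allow_pickle=True);cv2.imwrite(f"pics/{name}.png",d["image"][:,:,::-1]);return d
E
python3 - <<'E'
from h import *
np.set_printoptions(precision=4,suppress=True)
for n in("scene0","side0"):
    d=load(n);C=cloud(d);g=C[:,:,2]
    if n=="scene0": uv=[(312,180),(288,188),(263,206),(305,222),(261,167),(420,205),(180,270),(375,158),(300,235),(235,232),(365,225),(320,160)]
    else: uv=[(297,225),(293,183),(291,165),(260,230),(377,230),(150,330),(295,150),(318,385),(240,230),(450,250)]
    for p in uv: print(n,p,C[p[1],p[0]])
    m=((g>0.09)&(g<.16)&(abs(C[:,:,0]-.55)<.25)&(abs(C[:,:,1])<.25)).astype(np.uint8)
    k,l,st,ce=cv2.connectedComponentsWithStats(m)
    for i in range(1,k):
        if st[i,4]>30: P=C[l==i]; t=P[P[:,2]>np.percentile(P[:,2],90)-.008]; print("comp",st[i,4],np.median(t,0),P[:,2].max())
E
```

```text
scene0 (312, 180) [0.5439 0.0834 0.1197]
scene0 (288, 188) [0.5499 0.0087 0.1468]
scene0 (263, 206) [ 0.5536 -0.0637  0.1302]
scene0 (305, 222) [0.6078 0.0241 0.0578]
scene0 (261, 167) [0.3887 0.0225 0.0435]
scene0 (420, 205) [0.7177 0.3083 0.0529]
scene0 (180, 270) [ 0.5374 -0.2974  0.006 ]
scene0 (375, 158) [0.5102 0.3277 0.0143]
scene0 (300, 235) [ 0.6266 -0.0024  0.0442]
scene0 (235, 232) [ 0.5151 -0.13    0.0108]
scene0 (365, 225) [ 0.6699  0.1758 -0.0002]
scene0 (320, 160) [0.4281 0.1939 0.0048]
comp 505 [0.5362 0.0901 0.1197] 0.12535191388734512
comp 464 [0.545  0.0107 0.1492] 0.15464299967055273
comp 459 [ 0.5501 -0.0619  0.1308] 0.13578482327544683
side0 (297, 225) [0.5351 0.1009 0.1192]
side0 (293, 183) [0.5427 0.0252 0.1479]
side0 (291, 165) [ 0.5468 -0.0531  0.1315]
side0 (260, 230) [0.6016 0.0469 0.055 ]
side0 (377, 230) [0.3816 0.0248 0.0398]
side0 (150, 330) [0.7473 0.2602 0.0532]
side0 (295, 150) [ 0.5377 -0.2993  0.0085]
side0 (318, 385) [0.503  0.3166 0.0128]
side0 (240, 230) [0.6458 0.0033 0.0126]
side0 (450, 250) [0.2375 0.0372 0.0022]
comp 2334 [0.5418 0.0191 0.1478] 0.150383673842079
```

```bash
cat > mv.py <<'E'
# python3 mv.py g  x,y,z,heading_deg[,step] ... : rows for waypoints, from the present pose
import sys,numpy as np
from scipy.spatial.transform import Rotation as R
from station import manip
s=manip.sense(); p=s["tcp_pos"].copy(); M=R.from_quat(s["tool_rot"]).as_matrix(); h=np.degrees(np.arctan2(M[1,1],M[0,1]))
print("t %.1f"%s["t"],"tcp",p.round(4),"h %.2f"%h,"gap %.3f F"%s["finger_gap"],s["force"].round(1))
g=float(sys.argv[1])
for a in sys.argv[2:]:
    v=[float(c) for c in a.split(",")]; st=v[4] if len(v)>4 else .045
    D=np.array(v[:3])-p; dh=(v[3]-h+180)%360-180
    n=max(1,int(np.ceil(max(np.linalg.norm(D)/st,abs(dh)/8))))
    c=h
    rows=[]
    for i in range(n):
        r=np.radians(c); w=D/n
        rows.append([round(float(k),4) for k in(-np.sin(r)*w[0]+np.cos(r)*w[1],np.cos(r)*w[0]+np.sin(r)*w[1],-w[2])]+[0,0,round(-dh/n,2),g]); c+=dh/n
    print(a,n); print(str(rows).replace(" ",""))
    p=np.array(v[:3]);h=v[3]
E
python3 mv.py 1 .5,.30,.38,30 .55,.08,.40,5
```

```text
t 0.1 tcp [0.2133 0.5869 0.2446] h 70.02 gap 1.002 F [-0.5  0.2 -0.4]
.5,.30,.38,30 10
[[-0.0367,-0.0172,-0.0135,0,0,np.float64(4.0),1.0],[-0.0379,-0.0146,-0.0135,0,0,np.float64(4.0),1.0],[-0.0388,-0.0119,-0.0135,0,0,np.float64(4.0),1.0],[-0.0395,-0.0091,-0.0135,0,0,np.float64(4.0),1.0],[-0.0401,-0.0064,-0.0135,0,0,np.float64(4.0),1.0],[-0.0404,-0.0036,-0.0135,0,0,np.float64(4.0),1.0],[-0.0406,-0.0007,-0.0135,0,0,np.float64(4.0),1.0],[-0.0405,0.0021,-0.0135,0,0,np.float64(4.0),1.0],[-0.0403,0.0049,-0.0135,0,0,np.float64(4.0),1.0],[-0.0398,0.0077,-0.0135,0,0,np.float64(4.0),1.0]]
.55,.08,.40,5 6
[[-0.0359,-0.0111,-0.0033,0,0,4.17,1.0],[-0.0366,-0.0085,-0.0033,0,0,4.17,1.0],[-0.0372,-0.0058,-0.0033,0,0,4.17,1.0],[-0.0375,-0.0031,-0.0033,0,0,4.17,1.0],[-0.0376,-0.0003,-0.0033,0,0,4.17,1.0],[-0.0375,0.0024,-0.0033,0,0,4.17,1.0]]
```

Call:
drive_tool(plan=[[-0.037,-0.017,-0.014,0,0,4,1],[-0.038,-0.015,-0.014,0,0,4,1],[-0.039,-0.012,-0.014,0,0,4,1],[-0.04,-0.009,-0.014,0,0,4,1],[-0.04,-0.006,-0.014,0,0,4,1],[-0.04,-0.004,-0.013,0,0,4,1],[-0.04,-0.001,-0.013,0,0,4,1],[-0.04,0.002,-0.013,0,0,4,1],[-0.04,0.005,-0.013,0,0,4,1],[-0.04,0.008,-0.013,0,0,4,1]])

```text
t: 1.15
tcp_pos: [0.5007, 0.2994, 0.3806]
tool_rot: [0.501, 0.865, -0.0, -0.0]
force: [0.9, 0.6, 0.3]
finger_gap: 1.002
gripper_force: 0.0
```

Call:
drive_tool(plan=[[0,0,0,0,0,0,1],[0,0,0,0,0,0,1],[0,0,0,0,0,0,1]])

```text
t: 1.45
tcp_pos: [0.4989, 0.3011, 0.3795]
tool_rot: [0.499, 0.866, -0.001, -0.001]
force: [0.3, 0.1, -0.2]
finger_gap: 0.999
gripper_force: 0.0
```

```bash
python3 -c "
from h import *
snap('wrist','wB')"; python3 mv.py 1 .55,.08,.40,5
```

```text
t 1.5 tcp [0.4986 0.3014 0.3795] h 30.11 gap 0.995 F [0.  0.2 0.9]
.55,.08,.40,5 6
[[-0.0362,-0.0111,-0.0034,0,0,np.float64(4.19),1.0],[-0.0369,-0.0084,-0.0034,0,0,np.float64(4.19),1.0],[-0.0374,-0.0057,-0.0034,0,0,np.float64(4.19),1.0],[-0.0378,-0.003,-0.0034,0,0,np.float64(4.19),1.0],[-0.0379,-0.0002,-0.0034,0,0,np.float64(4.19),1.0],[-0.0378,0.0026,-0.0034,0,0,np.float64(4.19),1.0]]
```

Call:
drive_tool(plan=[[-0.036,-0.011,-0.003,0,0,4,1],[-0.036,-0.008,-0.003,0,0,4,1],[-0.037,-0.006,-0.003,0,0,4,1],[-0.037,-0.003,-0.003,0,0,4,1],[-0.037,0,-0.003,0,0,4,1],[-0.037,0.002,-0.003,0,0,4,1],[0,0,0,0,0,0,1],[0,0,0,0,0,0,1],[0,0,0,0,0,0,1]])

```text
t: 2.4
tcp_pos: [0.5505, 0.0852, 0.3979]
tool_rot: [0.668, 0.744, -0.0, -0.001]
force: [-0.0, 0.5, 0.5]
finger_gap: 1.0
gripper_force: 0.0
```

```bash
python3 -c "
from h import *
snap('wrist','wA')"; python3 mv.py 1 .52,-.18,.40,-20
```

```text
t 2.5 tcp [0.5506 0.0853 0.398 ] h 6.17 gap 0.997 F [ 0.9  0.4 -0.3]
.52,-.18,.40,-20 6
[[-0.0434,-0.0098,-0.0003,0,0,np.float64(4.36),1.0],[-0.044,-0.0065,-0.0003,0,0,np.float64(4.36),1.0],[-0.0444,-0.0031,-0.0003,0,0,np.float64(4.36),1.0],[-0.0445,0.0003,-0.0003,0,0,np.float64(4.36),1.0],[-0.0444,0.0036,-0.0003,0,0,np.float64(4.36),1.0],[-0.044,0.007,-0.0003,0,0,np.float64(4.36),1.0]]
```

Call:
drive_tool(plan=[[-0.043,-0.01,0,0,0,4.4,1],[-0.044,-0.006,0,0,0,4.4,1],[-0.044,-0.003,0,0,0,4.4,1],[-0.044,0,0,0,0,4.4,1],[-0.044,0.004,0,0,0,4.4,1],[-0.044,0.007,0,0,0,4.4,1],[0,0,0,0,0,0,1],[0,0,0,0,0,0,1],[0,0,0,0,0,0,1]])

```text
t: 3.35
tcp_pos: [0.5203, -0.1782, 0.3982]
tool_rot: [0.82, 0.572, 0.0, -0.0]
force: [-0.7, -0.3, -0.2]
finger_gap: 0.999
gripper_force: 0.0
```

```bash
python3 -c "
from h import *
snap('wrist','wC')
print(cv2.imwrite('pics/m.png',cv2.resize(np.vstack([np.hstack([load(n)['image'][:,:,::-1] for n in('wA','wB')]),np.hstack([load('wC')['image'][:,:,::-1]]*2)]),(800,600))))"
```

```text
True
```

View pics/wA.png

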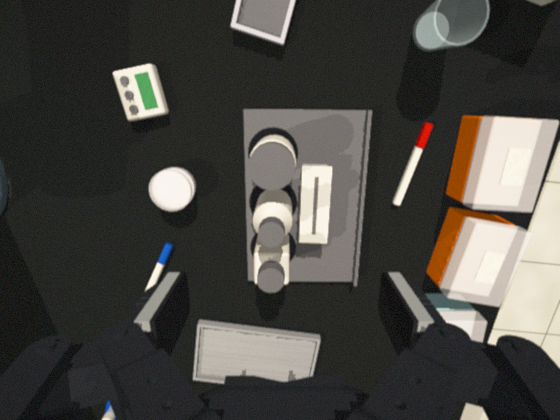

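View pics/m.png

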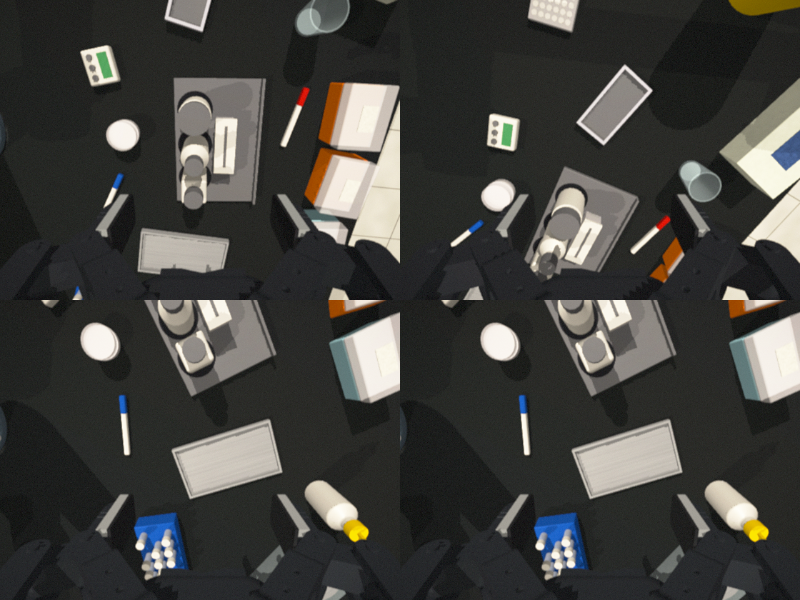

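```bash
cat > meas.py <<'E'
from h import *
np.set_printoptions(precision=4,suppress=True)
def rect(n,seed,zp,th,lo,hi):
    d=load(n);C=cloud(d);g=cv2.cvtColor(d["image"],cv2.COLOR_RGB2GRAY)
    s=proj(d,seed)[0].round().astype(int)
    m=((g>th)&(C[:,:,2]>lo)&(C[:,:,2]<hi)&(np.hypot(C[:,:,0]-seed[0],C[:,:,1]-seed[1])<.2)).astype(np.uint8)
    m=cv2.morphologyEx(m,cv2.MORPH_CLOSE,np.ones((5,5)));m=cv2.morphologyEx(m,cv2.MORPH_OPEN,np.ones((3,3)))
    cs,_=cv2.findContours(m,cv2.RETR_EXTERNAL,cv2.CHAIN_APPROX_NONE)
    c=max(cs,key=cv2.contourArea)
    P=plane(d,c[:,0,:],zp)[:,:2]
    r=cv2.minAreaRect((P*1000).astype(np.float32)); print(n,"rect c",np.array(r[0]).round(1),"size",np.array(r[1]).round(1),"ang %.2f"%r[2],"medz %.4f"%np.median(C[:,:,2][m>0]),len(c),c[:,0].min(0),c[:,0].max(0))
def cap(n,xy,ztop,r=.045,tol=.006):
    d=load(n);C=cloud(d)
    m=((np.hypot(C[:,:,0]-xy[0],C[:,:,1]-xy[1])<r)&(C[:,:,2]>.06)).astype(np.uint8)
    z=C[:,:,2][m>0]; zt=np.median(z[z>np.percentile(z,75)-.004]); 
    m=(m>0)&(abs(C[:,:,2]-zt)<tol)
    P=C[m][:,:2]; (c,rad)=cv2.minEnclosingCircle((P*1000).astype(np.float32)); print(n,"cap",np.array(c).round(1),"r %.1f"%rad,"mean",(P.mean(0)*1000).round(1),"z %.4f"%zt, m.sum(), "pix", np.argwhere(m).mean(0)[::-1].round(1))
    return np.argwhere(m).mean(0)[::-1]
if __name__=="__main__":
    rect("wC",np.array([.537,-.3,.01]),.014,80,-.01,.03)
    rect("wB",np.array([.505,.32,.01]),.018,80,-.01,.03); rect("scene0",np.array([.505,.32,.01]),.018,80,-.01,.03)
    rect("scene0",np.array([.537,-.3,.01]),.014,80,-.01,.03)
    rect("wA",np.array([.59,.02,.01]),.012,45,-.01,.2); 
    for nm,xy,zt in(("jar",(.538,.095),.118),("tall",(.545,.013),.148),("sq",(.551,-.066),.130)):
        uv={n:cap(n,xy,zt) for n in("wA","scene0","side0")}
        for b in("scene0","side0"): print(nm,"tri",b,tri([load("wA"),load(b)],[uv["wA"],uv[b]]))
E
python3 meas.py
```

```text
wC rect c [ 537.3 -298.3] size [136.1 232.4] ang 87.55 medz 0.0041 409 [240 167] [394 278]
wB rect c [509.1 329.5] size [154.6  78.9] ang 79.41 medz 0.0096 240 [247  90] [353 202]
scene0 rect c [509.5 329. ] size [163.   89.5] ang 79.70 medz 0.0132 139 [345 139] [405 175]
scene0 rect c [ 537.8 -300.7] size [135.5 239.6] ang 87.56 medz 0.0069 250 [137 223] [222 321]
wA rect c [592.7  13.5] size [199.3 321. ] ang 6.38 medz 0.0116 610 [240 103] [372 293]
wA cap [546.4  96.3] r 36.5 mean [546.9 100. ] z 0.4679 9866 pix [267.1 400.1]
scene0 cap [534.4  89.3] r 31.6 mean [536.4  89.8] z 0.1198 376 pix [312.5 176.9]
side0 cap [534.   89.6] r 30.8 mean [533.8  93.1] z 0.1185 765 pix [297.8 222.4]
jar tri scene0 [ 0.6005 -0.0147  0.3245]
jar tri side0 [0.5426 0.1781 0.367 ]
wA cap [543.3  13.3] r 17.0 mean [543.2  14.2] z 0.1468 568 pix [270.8 233.2]
scene0 cap [543.4  12. ] r 17.6 mean [545.  11.] z 0.1490 142 pix [287.7 185.7]
side0 cap [541.8  11.7] r 17.5 mean [541.4  14.1] z 0.1481 218 pix [293.8 179.2]
tall tri scene0 [0.5427 0.013  0.1445]
tall tri side0 [0.5423 0.015  0.1485]
wA cap [548.7 -60.4] r 18.9 mean [548.7 -59. ] z 0.1286 579 pix [270.2 278.8]
scene0 cap [549.  -62.2] r 20.5 mean [550. -62.] z 0.1308 178 pix [262.9 204.5]
side0 cap [547.2 -62.3] r 19.3 mean [547.3 -59.2] z 0.1304 215 pix [290.8 164. ]
sq tri scene0 [ 0.5482 -0.0604  0.1266]
sq tri side0 [ 0.548  -0.0574  0.131 ]
```

```bash
python3 mv.py 1 .5483,-.0613,.24,6 .5483,-.0613,.114,6,.03
```

```text
t 3.4 tcp [ 0.5204 -0.178   0.3983] h -20.21 gap 1.005 F [-0.1  0.6  0.9]
.5483,-.0613,.24,6 5
[[0.0238,-0.0028,0.0317,0,0,np.float64(-5.24),1.0],[0.024,-0.0006,0.0317,0,0,np.float64(-5.24),1.0],[0.0239,0.0016,0.0317,0,0,np.float64(-5.24),1.0],[0.0237,0.0037,0.0317,0,0,np.float64(-5.24),1.0],[0.0233,0.0059,0.0317,0,0,np.float64(-5.24),1.0]]
.5483,-.0613,.114,6,.03 5
[[0.0,0.0,0.0252,0,0,-0.0,1.0],[0.0,0.0,0.0252,0,0,-0.0,1.0],[0.0,0.0,0.0252,0,0,-0.0,1.0],[0.0,0.0,0.0252,0,0,-0.0,1.0],[0.0,0.0,0.0252,0,0,-0.0,1.0]]
```

Call:
drive_tool(plan=[[0.024,-0.003,0.032,0,0,-5.2,1],[0.024,-0.001,0.032,0,0,-5.2,1],[0.024,0.002,0.032,0,0,-5.2,1],[0.024,0.004,0.032,0,0,-5.2,1],[0.023,0.006,0.031,0,0,-5.4,1],[0,0,0,0,0,0,1],[0,0,0,0,0,0,1]], newtons=40)

```text
t: 4.1
tcp_pos: [0.5491, -0.0616, 0.2393]
tool_rot: [0.669, 0.743, -0.0, -0.0]
force: [0.2, 0.4, -0.2]
finger_gap: 1.003
gripper_force: 0.0
```

Call:
drive_tool(plan=[[0,0,0.025,0,0,0,1],[0,0,0.025,0,0,0,1],[0,0,0.025,0,0,0,1],[0,0,0.025,0,0,0,1],[0,0,0.025,0,0,0,1],[0,0,0,0,0,0,1],[0,0,0,0,0,0,1],[0,0,0,0,0,0,1]])

```text
t: 4.9
tcp_pos: [0.5506, -0.0639, 0.1164]
tool_rot: [0.67, 0.742, 0.001, 0.002]
force: [0.2, 0.7, -0.1]
finger_gap: 0.998
gripper_force: 0.0
```

Call:
drive_tool(plan=[[0.002,-0.002,0.002,0,0,0,-1],[0,0,0,0,0,0,-1],[0,0,0,0,0,0,-1],[0,0,0,0,0,0,-1],[0,0,0,0,0,0,-1],[0,0,0,0,0,0,-1],[0,0,0,0,0,0,-1],[0,0,0,0,0,0,-1]], newtons=40)

```text
t: 5.7
tcp_pos: [0.5473, -0.0614, 0.1129]
tool_rot: [0.67, 0.742, 0.0, 0.0]
force: [-0.5, 1.0, 5.3]
finger_gap: 0.429
gripper_force: 39.8
```

```bash
python3 -c "
from h import *
snap('side','s1')"; python3 mv.py -1
```

```text
t 5.8 tcp [ 0.5473 -0.0614  0.1129] h 5.82 gap 0.431 F [-0.2  0.4  6.8]
```

View pics/s1.png

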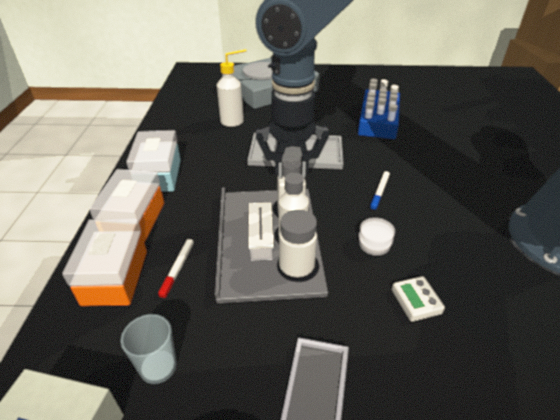

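```bash
sed -i 's/round(-dh\/n,2)/round(float(-dh\/n),2)/' mv.py; python3 mv.py -1 .5473,-.0614,.22,6,.03 .4696,-.2966,.20,-92.5 .4696,-.2966,.108,-92.5,.025
```

```text
t 5.8 tcp [ 0.5473 -0.0614  0.1129] h 5.82 gap 0.431 F [-0.2  0.4  6.8]
.5473,-.0614,.22,6,.03 4
[[-0.0,0.0,-0.0268,0,0,-0.05,-1.0],[-0.0,0.0,-0.0268,0,0,-0.05,-1.0],[-0.0,0.0,-0.0268,0,0,-0.05,-1.0],[-0.0,0.0,-0.0268,0,0,-0.05,-1.0]]
.4696,-.2966,.20,-92.5 13
[[-0.0174,-0.0078,0.0015,0,0,7.58,-1.0],[-0.0182,-0.0055,0.0015,0,0,7.58,-1.0],[-0.0188,-0.003,0.0015,0,0,7.58,-1.0],[-0.019,-0.0005,0.0015,0,0,7.58,-1.0],[-0.0189,0.002,0.0015,0,0,7.58,-1.0],[-0.0185,0.0045,0.0015,0,0,7.58,-1.0],[-0.0178,0.0069,0.0015,0,0,7.58,-1.0],[-0.0167,0.0092,0.0015,0,0,7.58,-1.0],[-0.0153,0.0113,0.0015,0,0,7.58,-1.0],[-0.0137,0.0132,0.0015,0,0,7.58,-1.0],[-0.0119,0.0149,0.0015,0,0,7.58,-1.0],[-0.0098,0.0163,0.0015,0,0,7.58,-1.0],[-0.0076,0.0175,0.0015,0,0,7.58,-1.0]]
.4696,-.2966,.108,-92.5,.025 4
[[0.0,-0.0,0.023,0,0,-0.0,-1.0],[0.0,-0.0,0.023,0,0,-0.0,-1.0],[0.0,-0.0,0.023,0,0,-0.0,-1.0],[0.0,-0.0,0.023,0,0,-0.0,-1.0]]
```

Call:
drive_tool(plan=[[0,0,-0.01,0,0,0,-1],[0,0,-0.025,0,0,0,-1],[0,0,-0.036,0,0,0,-1],[0,0,-0.036,0,0,0,-1],[-0.01,-0.004,0,0,0,4,-1]])

```text
t: 6.25
tcp_pos: [0.5468, -0.0718, 0.2242]
tool_rot: [0.696, 0.718, 0.002, 0.004]
force: [0.5, -1.2, -1.6]
finger_gap: 0.432
gripper_force: 40.7
```

Call:
drive_tool(plan=[[-0.018,-0.006,0.001,0,0,7.5,-1],[-0.019,-0.003,0.001,0,0,7.5,-1],[-0.019,-0.001,0.001,0,0,7.5,-1],[-0.019,0.002,0.001,0,0,7.5,-1],[-0.019,0.004,0.002,0,0,7.5,-1],[-0.018,0.007,0.002,0,0,7.5,-1],[-0.017,0.009,0.002,0,0,7.5,-1],[-0.015,0.011,0.002,0,0,7.5,-1],[-0.014,0.013,0.002,0,0,7.5,-1],[-0.012,0.015,0.002,0,0,7.5,-1]])

```text
t: 7.25
tcp_pos: [0.4928, -0.2565, 0.203]
tool_rot: [0.99, 0.144, -0.001, -0.001]
force: [-0.8, -0.4, -2.3]
finger_gap: 0.428
gripper_force: 40.6
```

Call:
drive_tool(plan=[[-0.01,0.016,0.001,0,0,7.5,-1],[-0.008,0.017,0.001,0,0,7.5,-1],[0,0,0,0,0,4.5,-1],[0,0,0,0,0,0,-1],[0,0,0,0,0,0,-1],[0,0,0,0,0,0,-1]])

```text
t: 7.85
tcp_pos: [0.4834, -0.2918, 0.2012]
tool_rot: [1.0, -0.023, -0.0, -0.0]
force: [-0.2, 0.3, -2.0]
finger_gap: 0.436
gripper_force: 40.6
```

```bash
python3 mv.py -1 .4696,-.2966,.107,-92.5,.1
```

```text
t 7.8 tcp [ 0.4834 -0.2918  0.2012] h -92.58 gap 0.436 F [-0.2  0.3 -2. ]
.4696,-.2966,.107,-92.5,.1 1
[[-0.0136,0.0054,0.0942,0,0,-0.08,-1.0]]
```

Call:
drive_tool(plan=[[-0.007,0.003,0.02,0,0,0,-1],[-0.007,0.002,0.024,0,0,0,-1],[0,0,0.025,0,0,0,-1],[0,0,0.014,0,0,0,-1],[0,0,0.006,0,0,0,-1],[0,0,0.003,0,0,0,-1],[0,0,0.001,0,0,0,-1],[0,0,0,0,0,0,-1],[0,0,0,0,0,0,-1]])

```text
t: 8.75
tcp_pos: [0.4698, -0.2971, 0.1091]
tool_rot: [1.0, -0.023, 0.001, 0.001]
force: [0.6, -0.9, -2.8]
finger_gap: 0.432
gripper_force: 40.8
```

Still hanging ~2–3 mm up; lower gently.

Call:
drive_tool(plan=[[0,0,0.001,0,0,0,-1],[0,0,0.001,0,0,0,-1],[0,0,0.001,0,0,0,-1],[0,0,0,0,0,0,-1],[0,0,0,0,0,0,-1]])

```text
t: 9.25
tcp_pos: [0.4695, -0.2971, 0.1059]
tool_rot: [1.0, -0.023, 0.0, 0.0]
force: [-0.4, -0.5, 4.7]
finger_gap: 0.435
gripper_force: 41.0
```

Call:
drive_tool(plan=[[0,0,0,0,0,0,1],[0,0,0,0,0,0,1],[0,0,0,0,0,0,1],[0,0,0,0,0,0,1],[0,0,0,0,0,0,1],[0,0,-0.02,0,0,0,1],[0,0,-0.04,0,0,0,1],[0,0,-0.04,0,0,0,1],[0,0,-0.03,0,0,0,1]])

```text
t: 10.15
tcp_pos: [0.4697, -0.2971, 0.2376]
tool_rot: [1.0, -0.023, 0.001, 0.001]
force: [0.6, 0.1, -0.1]
finger_gap: 1.0
gripper_force: 0.0
```

```bash
python3 mv.py 1 .5429,.0126,.24,6
```

```text
t 10.2 tcp [ 0.4697 -0.2971  0.2376] h -92.68 gap 1.000 F [ 0.6  0.1 -0.1]
.5429,.0126,.24,6 13
[[0.0045,-0.0241,-0.0002,0,0,-7.59,1.0],[0.0076,-0.0233,-0.0002,0,0,-7.59,1.0],[0.0107,-0.022,-0.0002,0,0,-7.59,1.0],[0.0135,-0.0204,-0.0002,0,0,-7.59,1.0],[0.0161,-0.0185,-0.0002,0,0,-7.59,1.0],[0.0184,-0.0162,-0.0002,0,0,-7.59,1.0],[0.0203,-0.0136,-0.0002,0,0,-7.59,1.0],[0.022,-0.0108,-0.0002,0,0,-7.59,1.0],[0.0232,-0.0078,-0.0002,0,0,-7.59,1.0],[0.024,-0.0047,-0.0002,0,0,-7.59,1.0],[0.0244,-0.0015,-0.0002,0,0,-7.59,1.0],[0.0244,0.0018,-0.0002,0,0,-7.59,1.0],[0.024,0.005,-0.0002,0,0,-7.59,1.0]]
```

Call:
drive_tool(plan=[[0.0045,-0.024,0,0,0,-7.6,1],[0.0075,-0.0235,0,0,0,-7.6,1],[0.0105,-0.022,0,0,0,-7.6,1],[0.0135,-0.0205,0,0,0,-7.6,1],[0.016,-0.0185,0,0,0,-7.6,1],[0.0185,-0.016,0,0,0,-7.6,1],[0.0205,-0.0135,0,0,0,-7.6,1],[0.022,-0.011,0,0,0,-7.6,1],[0.023,-0.008,0,0,0,-7.6,1],[0.024,-0.0045,0,0,0,-7.6,1]])

```text
t: 11.15
tcp_pos: [0.5253, -0.0574, 0.2352]
tool_rot: [0.801, 0.599, -0.0, -0.0]
force: [0.1, -0.4, -0.1]
finger_gap: 1.003
gripper_force: 0.0
```

Call:
drive_tool(plan=[[0.0245,-0.0015,0,0,0,-7.6,1],[0.0245,0.002,0,0,0,-7.6,1],[0.024,0.005,0,0,0,-7.6,1],[0,0,0,0,0,0,1],[0,0,0,0,0,0,1],[0,0,0,0,0,0,1]])

```text
t: 11.75
tcp_pos: [0.5422, 0.0125, 0.2352]
tool_rot: [0.669, 0.743, -0.0, -0.0]
force: [0.6, -0.3, -0.7]
finger_gap: 1.0
gripper_force: 0.0
```

```bash
python3 mv.py 1 .5429,.0126,.130,6,.2
```

```text
t 11.8 tcp [0.5422 0.0125 0.2352] h 6.02 gap 1.000 F [ 0.6 -0.3 -0.7]
.5429,.0126,.130,6,.2 1
[[0.0001,0.0007,0.1052,0,0,0.02,1.0]]
```

Call:
drive_tool(plan=[[0,0.001,0.03,0,0,0,1],[0,0,0.03,0,0,0,1],[0,0,0.03,0,0,0,1],[0,0,0.015,0,0,0,1],[0,0,0,0,0,0,1],[0,0,0,0,0,0,1],[0,0,0,0,0,0,1]])

```text
t: 12.45
tcp_pos: [0.5443, 0.0126, 0.1314]
tool_rot: [0.669, 0.743, 0.001, 0.001]
force: [0.4, 0.3, 0.3]
finger_gap: 1.0
gripper_force: 0.0
```

Call:
drive_tool(plan=[[0,0,0,0,0,0,-1],[0,0,0,0,0,0,-1],[0,0,0,0,0,0,-1],[0,0,0,0,0,0,-1],[0,0,0,0,0,0,-1],[0,0,0,0,0,0,-1],[0,0,0,0,0,0,-1],[0,0,0,0,0,0,-1]])

```text
t: 13.25
tcp_pos: [0.5434, 0.0133, 0.1308]
tool_rot: [0.668, 0.744, -0.0, 0.0]
force: [-2.3, -0.1, 5.5]
finger_gap: 0.389
gripper_force: 39.4
```

```bash
python3 mv.py -1 .5429,.0126,.23,6,.2 .5375,-.2995,.22,-92.5
```

```text
t 13.2 tcp [0.5434 0.0133 0.1308] h 6.13 gap 0.389 F [-2.3 -0.1  5.5]
.5429,.0126,.23,6,.2 1
[[-0.0007,-0.0006,-0.0992,0,0,0.13,-1.0]]
.5375,-.2995,.22,-92.5 13
[[-0.0238,-0.0029,0.0008,0,0,7.58,-1.0],[-0.024,0.0002,0.0008,0,0,7.58,-1.0],[-0.0238,0.0034,0.0008,0,0,7.58,-1.0],[-0.0231,0.0065,0.0008,0,0,7.58,-1.0],[-0.0221,0.0095,0.0008,0,0,7.58,-1.0],[-0.0206,0.0123,0.0008,0,0,7.58,-1.0],[-0.0188,0.0149,0.0008,0,0,7.58,-1.0],[-0.0167,0.0173,0.0008,0,0,7.58,-1.0],[-0.0142,0.0193,0.0008,0,0,7.58,-1.0],[-0.0116,0.021,0.0008,0,0,7.58,-1.0],[-0.0087,0.0224,0.0008,0,0,7.58,-1.0],[-0.0057,0.0233,0.0008,0,0,7.58,-1.0],[-0.0025,0.0239,0.0008,0,0,7.58,-1.0]]
```

Call:
drive_tool(plan=[[0,0,-0.01,0,0,0,-1],[0,0,-0.03,0,0,0,-1],[0,0,-0.04,0,0,0,-1],[0,0,-0.04,0,0,0,-1],[-0.012,-0.002,-0.015,0,0,4,-1]])

```text
t: 13.75
tcp_pos: [0.5445, 0.0019, 0.2694]
tool_rot: [0.694, 0.72, 0.002, 0.003]
force: [0.5, -0.7, -2.9]
finger_gap: 0.389
gripper_force: 40.4
```

Call:
drive_tool(plan=[[-0.024,-0.001,0,0,0,7.6,-1],[-0.024,0.002,0,0,0,7.6,-1],[-0.0235,0.005,0,0,0,7.6,-1],[-0.0225,0.008,0,0,0,7.6,-1],[-0.0215,0.011,0,0,0,7.6,-1],[-0.02,0.0135,0,0,0,7.6,-1],[-0.018,0.016,0,0,0,7.6,-1],[-0.0155,0.018,0,0,0,7.6,-1],[-0.013,0.02,0,0,0,7.6,-1],[-0.01,0.0215,0,0,0,7.6,-1]])

```text
t: 14.75
tcp_pos: [0.5368, -0.2391, 0.265]
tool_rot: [0.991, 0.137, -0.0, -0.0]
force: [-0.9, 0.5, -2.1]
finger_gap: 0.383
gripper_force: 40.5
```

Call:
drive_tool(plan=[[-0.007,0.023,0,0,0,7.6,-1],[-0.004,0.0235,0,0,0,7.6,-1],[-0.001,0.012,0,0,0,3.4,-1],[0,0,0,0,0,0,-1],[0,0,0,0,0,0,-1],[0,0,0,0,0,0,-1]])

```text
t: 15.35
tcp_pos: [0.5355, -0.2971, 0.2651]
tool_rot: [1.0, -0.021, -0.0, -0.001]
force: [0.0, 0.9, -1.7]
finger_gap: 0.386
gripper_force: 40.4
```

```bash
python3 mv.py -1 .5375,-.2995,.126,-92.5,.2
```

```text
t 15.3 tcp [ 0.5355 -0.2971  0.2651] h -92.39 gap 0.386 F [ 0.   0.9 -1.7]
.5375,-.2995,.126,-92.5,.2 1
[[0.0021,0.0023,0.1391,0,0,0.11,-1.0]]
```

Call:
drive_tool(plan=[[0.002,0.002,0.03,0,0,0,-1],[0,0,0.035,0,0,0,-1],[0,0,0.035,0,0,0,-1],[0,0,0.02,0,0,0,-1],[0,0,0.012,0,0,0,-1],[0,0,0.005,0,0,0,-1],[0,0,0.002,0,0,0,-1],[0,0,0.001,0,0,0,-1],[0,0,0,0,0,0,-1],[0,0,0,0,0,0,-1]])

```text
t: 16.35
tcp_pos: [0.5381, -0.3008, 0.1263]
tool_rot: [1.0, -0.022, 0.001, 0.001]
force: [0.3, -0.6, -2.6]
finger_gap: 0.386
gripper_force: 40.3
```

Call:
drive_tool(plan=[[0,0,0.001,0,0,0,-1],[0,0,0.001,0,0,0,-1],[0,0,0.001,0,0,0,-1],[0,0,0,0,0,0,-1],[0,0,0,0,0,0,-1]])

```text
t: 16.85
tcp_pos: [0.5382, -0.3006, 0.1239]
tool_rot: [1.0, -0.022, 0.001, 0.0]
force: [-1.5, 2.4, 4.8]
finger_gap: 0.386
gripper_force: 41.2
```

Call:
drive_tool(plan=[[0,0,0,0,0,0,1],[0,0,0,0,0,0,1],[0,0,0,0,0,0,1],[0,0,0,0,0,0,1],[0,0,0,0,0,0,1],[0,0,-0.02,0,0,0,1],[0,0,-0.04,0,0,0,1],[0,0,-0.04,0,0,0,1],[0,0,-0.03,0,0,0,1]])

```text
t: 17.75
tcp_pos: [0.5381, -0.3009, 0.2547]
tool_rot: [1.0, -0.022, 0.001, 0.001]
force: [0.1, 0.0, -0.5]
finger_gap: 1.001
gripper_force: 0.0
```

```bash
python3 mv.py 1 .5342,.0895,.24,6
```

```text
t 17.8 tcp [ 0.5381 -0.3009  0.2547] h -92.49 gap 1.001 F [ 0.1  0.  -0.5]
.5342,.0895,.24,6 13
[[-0.0016,-0.03,0.0011,0,0,-7.58,1.0],[0.0024,-0.0299,0.0011,0,0,-7.58,1.0],[0.0063,-0.0294,0.0011,0,0,-7.58,1.0],[0.0101,-0.0283,0.0011,0,0,-7.58,1.0],[0.0137,-0.0267,0.0011,0,0,-7.58,1.0],[0.0171,-0.0247,0.0011,0,0,-7.58,1.0],[0.0202,-0.0222,0.0011,0,0,-7.58,1.0],[0.023,-0.0193,0.0011,0,0,-7.58,1.0],[0.0253,-0.0161,0.0011,0,0,-7.58,1.0],[0.0272,-0.0126,0.0011,0,0,-7.58,1.0],[0.0287,-0.0089,0.0011,0,0,-7.58,1.0],[0.0296,-0.0051,0.0011,0,0,-7.58,1.0],[0.03,-0.0011,0.0011,0,0,-7.58,1.0]]
```

Call:
drive_tool(plan=[[-0.0015,-0.03,0,0,0,-7.6,1],[0.0025,-0.03,0,0,0,-7.6,1],[0.0065,-0.0295,0,0,0,-7.6,1],[0.01,-0.0285,0.001,0,0,-7.6,1],[0.0135,-0.0265,0.001,0,0,-7.6,1],[0.017,-0.0245,0.001,0,0,-7.6,1],[0.02,-0.022,0.002,0,0,-7.6,1],[0.023,-0.0195,0.002,0,0,-7.6,1],[0.0255,-0.016,0.002,0,0,-7.6,1],[0.027,-0.0125,0.002,0,0,-7.6,1]])

```text
t: 18.75
tcp_pos: [0.5339, 0.0006, 0.2412]
tool_rot: [0.8, 0.601, 0.0, 0.0]
force: [-0.5, -0.8, 0.1]
finger_gap: 1.004
gripper_force: 0.0
```

Call:
drive_tool(plan=[[0.0285,-0.009,0.001,0,0,-7.6,1],[0.0295,-0.005,0.001,0,0,-7.6,1],[0.03,-0.001,0.001,0,0,-7.4,1],[0,0,0,0,0,0,1],[0,0,0,0,0,0,1],[0,0,0,0,0,0,1]])

```text
t: 19.35
tcp_pos: [0.533, 0.0885, 0.2383]
tool_rot: [0.669, 0.743, -0.0, 0.0]
force: [-0.5, 0.2, 0.8]
finger_gap: 1.002
gripper_force: 0.0
```

```bash
python3 - <<'E'
from meas import *
d=snap('wrist','wJ')
cap('wJ',(.534,.0895),.118)
cap('scene0',(.534,.0895),.118)
E
python3 mv.py 1 .5342,.0895,.101,6,.2
```

```text
wJ cap [533.6  98.7] r 41.5 mean [533.  103.8] z 0.3079 11039 pix [283.4 398.3]
scene0 cap [534.4  89.3] r 31.6 mean [536.4  89.8] z 0.1198 376 pix [312.5 176.9]
t 19.4 tcp [0.533  0.0883 0.2383] h 6.01 gap 1.003 F [ 0.8 -0.3  0.9]
.5342,.0895,.101,6,.2 1
[[0.0011,0.0013,0.1373,0,0,0.01,1.0]]
```

Call:
drive_tool(plan=[[0.001,0.001,0.03,0,0,0,1],[0,0,0.03,0,0,0,1],[0,0,0.03,0,0,0,1],[0,0,0.025,0,0,0,1],[0,0,0.015,0,0,0,1],[0,0,0.007,0,0,0,1],[0,0,0,0,0,0,1],[0,0,0,0,0,0,1]])

```text
t: 20.2
tcp_pos: [0.5345, 0.0898, 0.1019]
tool_rot: [0.669, 0.744, 0.0, 0.001]
force: [-0.4, -0.4, 0.5]
finger_gap: 1.001
gripper_force: 0.0
```

Call:
drive_tool(plan=[[0,0,0,0,0,0,-1],[0,0,0,0,0,0,-1],[0,0,0,0,0,0,-1],[0,0,0,0,0,0,-1],[0,0,0,0,0,0,-1],[0,0,0,0,0,0,-1]])

```text
t: 20.8
tcp_pos: [0.5343, 0.0903, 0.1025]
tool_rot: [0.668, 0.744, 0.001, 0.001]
force: [-1.2, -0.7, 6.0]
finger_gap: 0.688
gripper_force: 42.7
```

```bash
python3 mv.py -1 .5342,.0895,.26,6,.2 .6074,-.3025,.25,-92.5
```

```text
t 20.8 tcp [0.5343 0.0903 0.1025] h 6.13 gap 0.688 F [-1.2 -0.7  6. ]
.5342,.0895,.26,6,.2 1
[[-0.0007,-0.0002,-0.1575,0,0,0.13,-1.0]]
.6074,-.3025,.25,-92.5 13
[[-0.0306,0.0024,0.0008,0,0,7.58,-1.0],[-0.03,0.0065,0.0008,0,0,7.58,-1.0],[-0.0289,0.0104,0.0008,0,0,7.58,-1.0],[-0.0273,0.0141,0.0008,0,0,7.58,-1.0],[-0.0252,0.0175,0.0008,0,0,7.58,-1.0],[-0.0226,0.0207,0.0008,0,0,7.58,-1.0],[-0.0197,0.0235,0.0008,0,0,7.58,-1.0],[-0.0164,0.0259,0.0008,0,0,7.58,-1.0],[-0.0129,0.0278,0.0008,0,0,7.58,-1.0],[-0.0091,0.0293,0.0008,0,0,7.58,-1.0],[-0.0051,0.0302,0.0008,0,0,7.58,-1.0],[-0.0011,0.0307,0.0008,0,0,7.58,-1.0],[0.0029,0.0305,0.0008,0,0,7.58,-1.0]]
```

Call:
drive_tool(plan=[[0,0,-0.01,0,0,0,-1],[0,0,-0.03,0,0,0,-1],[0,0,-0.04,0,0,0,-1],[0,0,-0.04,0,0,0,-1],[0,0,-0.04,0,0,0,-1],[-0.015,0,-0.005,0,0,4,-1]])

```text
t: 21.4
tcp_pos: [0.5378, 0.0766, 0.2721]
tool_rot: [0.694, 0.72, 0.004, 0.004]
force: [0.4, -0.4, -2.3]
finger_gap: 0.687
gripper_force: 44.2
```

Call:
drive_tool(plan=[[-0.0305,0.0045,0,0,0,7.6,-1],[-0.0295,0.0085,0,0,0,7.6,-1],[-0.028,0.0125,0,0,0,7.6,-1],[-0.026,0.016,0,0,0,7.6,-1],[-0.024,0.019,0,0,0,7.6,-1],[-0.021,0.022,0,0,0,7.6,-1],[-0.018,0.025,0,0,0,7.6,-1],[-0.0145,0.027,0,0,0,7.6,-1],[-0.011,0.0285,0,0,0,7.6,-1],[-0.007,0.03,0,0,0,7.6,-1]])

```text
t: 22.4
tcp_pos: [0.5912, -0.2267, 0.2663]
tool_rot: [0.991, 0.137, -0.0, -0.0]
force: [0.6, -0.6, -2.3]
finger_gap: 0.689
gripper_force: 44.0
```

Call:
drive_tool(plan=[[-0.003,0.0305,0,0,0,7.6,-1],[0.001,0.0305,0,0,0,7.6,-1],[0.0015,0.015,0,0,0,3.4,-1],[0,0,0,0,0,0,-1],[0,0,0,0,0,0,-1],[0,0,0,0,0,0,-1]])

```text
t: 23.0
tcp_pos: [0.604, -0.2994, 0.2662]
tool_rot: [1.0, -0.021, -0.001, -0.001]
force: [0.4, -0.4, -0.5]
finger_gap: 0.689
gripper_force: 44.0
```

```bash
python3 mv.py -1 .6074,-.3025,.098,-92.5,.2
```

```text
t 23.0 tcp [ 0.604  -0.2994  0.2662] h -92.37 gap 0.689 F [ 0.4 -0.4 -0.5]
.6074,-.3025,.098,-92.5,.2 1
[[0.0035,0.0029,0.1682,0,0,0.13,-1.0]]
```

Call:
drive_tool(plan=[[0.0035,0.003,0.03,0,0,0,-1],[0,0,0.04,0,0,0,-1],[0,0,0.04,0,0,0,-1],[0,0,0.03,0,0,0,-1],[0,0,0.018,0,0,0,-1],[0,0,0.006,0,0,0,-1],[0,0,0.003,0,0,0,-1],[0,0,0.001,0,0,0,-1],[0,0,0,0,0,0,-1],[0,0,0,0,0,0,-1]])

```text
t: 24.0
tcp_pos: [0.6085, -0.3046, 0.0997]
tool_rot: [1.0, -0.022, 0.001, 0.001]
force: [-0.5, 0.2, -2.6]
finger_gap: 0.69
gripper_force: 44.0
```

Call:
drive_tool(plan=[[0,0,0.001,0,0,0,-1],[0,0,0.001,0,0,0,-1],[0,0,0,0,0,0,-1],[0,0,0,0,0,0,-1]])

```text
t: 24.4
tcp_pos: [0.6078, -0.3043, 0.0963]
tool_rot: [1.0, -0.022, -0.0, -0.0]
force: [-0.3, -0.2, -1.2]
finger_gap: 0.691
gripper_force: 44.0
```

Call:
drive_tool(plan=[[0,0,0.001,0,0,0,-1],[0,0,0,0,0,0,-1],[0,0,0,0,0,0,-1]])

```text
t: 24.7
tcp_pos: [0.608, -0.3043, 0.0957]
tool_rot: [1.0, -0.022, 0.0, 0.0]
force: [-0.9, 1.1, 0.7]
finger_gap: 0.688
gripper_force: 44.2
```

Call:
drive_tool(plan=[[0,0,0,0,0,0,1],[0,0,0,0,0,0,1],[0,0,0,0,0,0,1],[0,0,0,0,0,0,1],[0,0,0,0,0,0,1],[0,0,-0.02,0,0,0,1],[0,0,-0.04,0,0,0,1],[0,0,-0.04,0,0,0,1],[0,0,-0.04,0,0,0,1],[0,0,-0.04,0,0,0,1]])

```text
t: 25.7
tcp_pos: [0.6076, -0.3041, 0.2769]
tool_rot: [1.0, -0.022, -0.0, -0.0]
force: [0.8, 0.6, -0.2]
finger_gap: 0.999
gripper_force: 0.0
```

```bash
python3 mv.py 1 .60,.06,.34,6
```

```text
t 25.7 tcp [ 0.6076 -0.3041  0.2769] h -92.49 gap 0.999 F [ 0.8  0.6 -0.2]
.60,.06,.34,6 13
[[-0.0018,-0.028,-0.0049,0,0,-7.58,1.0],[0.0019,-0.0279,-0.0049,0,0,-7.58,1.0],[0.0056,-0.0275,-0.0049,0,0,-7.58,1.0],[0.0091,-0.0265,-0.0049,0,0,-7.58,1.0],[0.0126,-0.025,-0.0049,0,0,-7.58,1.0],[0.0157,-0.0232,-0.0049,0,0,-7.58,1.0],[0.0187,-0.0209,-0.0049,0,0,-7.58,1.0],[0.0213,-0.0182,-0.0049,0,0,-7.58,1.0],[0.0235,-0.0153,-0.0049,0,0,-7.58,1.0],[0.0253,-0.0121,-0.0049,0,0,-7.58,1.0],[0.0267,-0.0086,-0.0049,0,0,-7.58,1.0],[0.0276,-0.005,-0.0049,0,0,-7.58,1.0],[0.028,-0.0014,-0.0049,0,0,-7.58,1.0]]
```

Call:
drive_tool(plan=[[-0.002,-0.028,-0.005,0,0,-7.6,1],[0.002,-0.028,-0.005,0,0,-7.6,1],[0.0055,-0.0275,-0.005,0,0,-7.6,1],[0.009,-0.0265,-0.005,0,0,-7.6,1],[0.0125,-0.025,-0.005,0,0,-7.6,1],[0.0155,-0.023,-0.005,0,0,-7.6,1],[0.0185,-0.021,-0.005,0,0,-7.6,1],[0.0215,-0.018,-0.005,0,0,-7.6,1],[0.0235,-0.0155,-0.005,0,0,-7.6,1],[0.0255,-0.012,-0.005,0,0,-7.6,1]])

```text
t: 26.7
tcp_pos: [0.6008, -0.0229, 0.3255]
tool_rot: [0.8, 0.601, -0.0, -0.0]
force: [0.6, -0.6, -0.0]
finger_gap: 0.997
gripper_force: 0.0
```

Call:
drive_tool(plan=[[0.0265,-0.0085,-0.005,0,0,-7.6,1],[0.0275,-0.005,-0.005,0,0,-7.6,1],[0.028,-0.0015,-0.003,0,0,-7.4,1],[0,0,0,0,0,0,1],[0,0,0,0,0,0,1],[0,0,0,0,0,0,1]])

```text
t: 27.3
tcp_pos: [0.5988, 0.0589, 0.3381]
tool_rot: [0.669, 0.743, -0.0, 0.0]
force: [0.5, -0.2, 0.5]
finger_gap: 1.002
gripper_force: 0.0
```

```bash
cat > tr.py <<'E'
from meas import *
import sys
def trough(n,zp=.055):
    d=load(n);C=cloud(d);g=cv2.cvtColor(d["image"],cv2.COLOR_RGB2GRAY)
    m=((C[:,:,2]>.042)&(C[:,:,2]<.068)&(np.hypot(C[:,:,0]-.605,C[:,:,1]-.02)<.1)).astype(np.uint8)
    m=cv2.morphologyEx(m,cv2.MORPH_OPEN,np.ones((3,3)))
    c=max(cv2.findContours(m,cv2.RETR_EXTERNAL,cv2.CHAIN_APPROX_NONE)[0],key=cv2.contourArea)
    r=cv2.minAreaRect((plane(d,c[:,0,:],zp)[:,:2]*1000).astype(np.float32)); print(n,np.array(r[0]).round(1),np.array(r[1]).round(1),round(r[2],2),"z",np.median(C[:,:,2][m>0]))
    return cv2.minAreaRect(c)[0]
if __name__=="__main__":
    snap("wrist","wT");snap("scene","sT");snap("side","dT")
    u={n:trough(n) for n in("wT","sT","dT")}
    print(tri([load(n) for n in u],list(u.values())),tri([load(n) for n in("wT","sT")],[u["wT"],u["sT"]]))
    for xy in((.47,-.297),(.538,-.3),(.608,-.304)): cap("sT",xy,0)
    cv2.imwrite("pics/m2.png",cv2.resize(np.hstack([load("wT")["image"],load("sT")["image"]])[:,:,::-1],(800,300)))
E
python3 tr.py
```

```text
wT [604.6  29.9] [ 43.6 119.7] 5.18 z 0.05278489279337645
sT [606.6  27.8] [ 48.8 121.5] 4.91 z 0.05564559426718618
dT [601.8  31.6] [ 42.6 127.5] 5.04 z 0.054570264080780806
[0.6029 0.0298 0.0483] [0.6031 0.03   0.0472]
sT cap [ 468.8 -296.8] r 20.3 mean [ 470.7 -296.7] z 0.1244 187 pix [159.2 225.6]
sT cap [ 537.6 -298.6] r 17.7 mean [ 538.9 -298.3] z 0.1422 172 pix [169.1 243.9]
sT cap [ 608.8 -302.2] r 30.7 mean [ 610.1 -303. ] z 0.1124 538 pix [183.1 275.3]
```

View pics/m2.png

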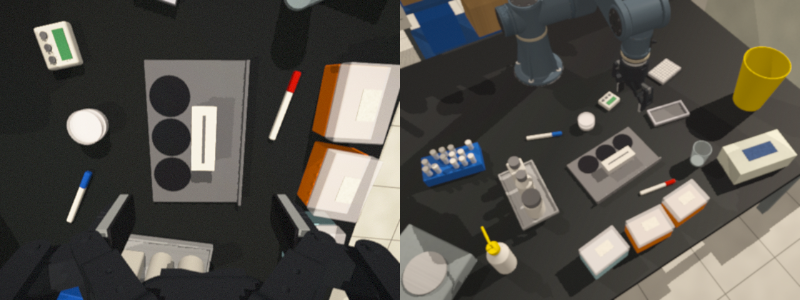

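```bash
python3 - <<'E'
from h import *
for n in("wT","sT"):
    d=load(n);g=cv2.cvtColor(d["image"],cv2.COLOR_RGB2GRAY)
    for xy in((.5343,.0903),(.5434,.0133),(.5473,-.0614)):
        u,v=proj(d,[*xy,.012])[0].round().astype(int)
        k=max(8,int(26 if n=="wT" else 10))
        th=(g[max(v-4,0):v+5,u-4:u+5].mean()*1.0+22)
        m=(cv2.GaussianBlur(g,(3,3),0)<th).astype(np.uint8); 
        c=[c for c in cv2.findContours(m,cv2.RETR_EXTERNAL|0,cv2.CHAIN_APPROX_NONE)[0]]+list(cv2.findContours(m,cv2.RETR_CCOMP,cv2.CHAIN_APPROX_NONE)[0])
        c=[q for q in c if cv2.pointPolygonTest(q,(float(u),float(v)),False)>0]
        c=min(c,key=cv2.contourArea); P=plane(d,c[:,0,:],.012)[:,:2]*1000
        (e,ax,an)=cv2.fitEllipse(P.astype(np.float32)); print(n,xy,np.round(e,1),np.round(ax,1),cv2.contourArea(c))
E
python3 mv.py 1 .6045,.0298,.12,5.1,.2 .6045,.0298,.042,5.1,.2
```

```text
wT (0.5343, 0.0903) [533.  95.] [73.7 74. ] 2408.5
wT (0.5434, 0.0133) [541.   15.6] [73.5 73.8] 2041.5
wT (0.5473, -0.0614) [549.  -63.9] [73.1 73.8] 1742.0
sT (0.5343, 0.0903) [527.9  95.3] [58.6 72.3] 346.0
sT (0.5434, 0.0133) [533.2  14.6] [52.5 73.1] 343.0
sT (0.5473, -0.0614) [547.9 -64.4] [68.8 69.5] 477.0
t 27.4 tcp [0.5989 0.0586 0.3381] h 6.01 gap 0.994 F [ 0.2  0.4 -0.4]
.6045,.0298,.12,5.1,.2 2
[[-0.0146,0.0013,0.109,0,0,0.45,1.0],[-0.0146,0.0014,0.109,0,0,0.45,1.0]]
.6045,.0298,.042,5.1,.2 1
[[0.0,0.0,0.078,0,0,-0.0,1.0]]
```

Call:
drive_tool(plan=[[-0.01,0.001,0.03,0,0,0.9,1],[-0.01,0.001,0.04,0,0,0,1],[-0.009,0.001,0.045,0,0,0,1],[0,0,0.045,0,0,0,1],[0,0,0.04,0,0,0,1],[0,0,0.018,0,0,0,1],[0,0,0,0,0,0,1],[0,0,0,0,0,0,1],[0,0,0,0,0,0,1]])

```text
t: 28.35
tcp_pos: [0.6061, 0.0307, 0.122]
tool_rot: [0.674, 0.738, 0.001, 0.001]
force: [0.8, -0.5, -0.2]
finger_gap: 1.002
gripper_force: 0.0
```

```bash
python3 mv.py 1 .6045,.0298,.042,5.1,.2
```

```text
t 28.4 tcp [0.6061 0.0307 0.122 ] h 5.19 gap 1.002 F [ 0.8 -0.5 -0.2]
.6045,.0298,.042,5.1,.2 1
[[-0.0007,-0.0017,0.08,0,0,0.09,1.0]]
```

Call:
drive_tool(plan=[[-0.001,-0.002,0.025,0,0,0,1],[0,0,0.025,0,0,0,1],[0,0,0.02,0,0,0,1],[0,0,0.01,0,0,0,1],[0,0,0,0,0,0,1],[0,0,0,0,0,0,1]])

```text
t: 28.95
tcp_pos: [0.6038, 0.0299, 0.0416]
tool_rot: [0.674, 0.739, 0.001, 0.001]
force: [-0.7, -0.1, -0.6]
finger_gap: 1.0
gripper_force: 0.0
```

Call:
drive_tool(plan=[[0,0,0,0,0,0,-1],[0,0,0,0,0,0,-1],[0,0,0,0,0,0,-1],[0,0,0,0,0,0,-1],[0,0,0,0,0,0,-1],[0,0,0,0,0,0,-1],[0,0,0,0,0,0,-1]], newtons=30)

```text
t: 29.65
tcp_pos: [0.6034, 0.0299, 0.0412]
tool_rot: [0.674, 0.739, 0.0, 0.001]
force: [-0.5, 0.4, 5.8]
finger_gap: 0.504
gripper_force: 30.9
```

```bash
python3 mv.py -1 .6045,.0298,.15,5.1,.2 .5092,.3293,.13,-10.6,.035
```

```text
t 29.6 tcp [0.6034 0.0299 0.0412] h 5.21 gap 0.504 F [-0.5  0.4  5.8]
.6045,.0298,.15,5.1,.2 1
[[-0.0002,0.0011,-0.1088,0,0,0.11,-1.0]]
.5092,.3293,.13,-10.6,.035 9
[[0.0341,-0.0076,0.0022,0,0,1.74,-1.0],[0.0338,-0.0086,0.0022,0,0,1.74,-1.0],[0.0336,-0.0096,0.0022,0,0,1.74,-1.0],[0.0333,-0.0107,0.0022,0,0,1.74,-1.0],[0.0329,-0.0117,0.0022,0,0,1.74,-1.0],[0.0325,-0.0127,0.0022,0,0,1.74,-1.0],[0.0321,-0.0137,0.0022,0,0,1.74,-1.0],[0.0317,-0.0146,0.0022,0,0,1.74,-1.0],[0.0313,-0.0156,0.0022,0,0,1.74,-1.0]]
```

Call:
drive_tool(plan=[[0,0,-0.01,0,0,0,-1],[0,0,-0.03,0,0,0,-1],[0,0,-0.035,0,0,0,-1],[0,0,-0.034,0,0,0,-1],[0,0,0,0,0,0,-1]])

```text
t: 30.15
tcp_pos: [0.606, 0.0296, 0.1544]
tool_rot: [0.674, 0.739, 0.003, 0.004]
force: [2.0, 0.9, -1.6]
finger_gap: 0.51
gripper_force: 30.9
```

Call:
drive_tool(plan=[[0.034,-0.008,0.002,0,0,1.7,-1],[0.034,-0.009,0.002,0,0,1.7,-1],[0.034,-0.01,0.002,0,0,1.7,-1],[0.033,-0.011,0.002,0,0,1.7,-1],[0.033,-0.012,0.002,0,0,1.7,-1],[0.033,-0.013,0.002,0,0,1.7,-1],[0.032,-0.014,0.002,0,0,1.8,-1],[0.032,-0.015,0.002,0,0,1.8,-1],[0.031,-0.016,0.002,0,0,1.9,-1]])

```text
t: 31.05
tcp_pos: [0.5014, 0.3308, 0.1301]
tool_rot: [0.769, 0.639, -0.001, -0.0]
force: [-0.2, 0.9, -1.2]
finger_gap: 0.508
gripper_force: 30.9
```

Call:
drive_tool(plan=[[0,0,0,0,0,0,-1],[0,0,0,0,0,0,-1],[0,0,0,0,0,0,-1]])

```text
t: 31.35
tcp_pos: [0.5028, 0.3289, 0.1308]
tool_rot: [0.769, 0.639, -0.001, -0.0]
force: [-0.5, -0.1, -0.8]
finger_gap: 0.508
gripper_force: 30.9
```

```bash
python3 mv.py -1 .5092,.3293,.042,-10.6,.2; python3 -c "
from h import *
snap('side','sH');snap('scene','cH');snap('wrist','wH')
cv2.imwrite('pics/m3.png',cv2.resize(np.hstack([load('sH')['image'],load('wH')['image']])[:,:,::-1],(800,300)))"
```

```text
t 31.4 tcp [0.5028 0.3289 0.1308] h -10.50 gap 0.508 F [-0.5 -0.1 -0.8]
.5092,.3293,.042,-10.6,.2 1
[[0.0016,0.0062,0.0888,0,0,0.1,-1.0]]
```

View pics/m3.png

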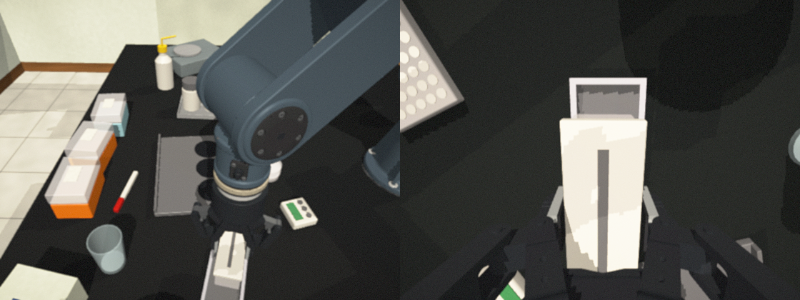

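Call:
drive_tool(plan=[[0.001,0.006,0.02,0,0,0,-1],[0,0,0.03,0,0,0,-1],[0,0,0.02,0,0,0,-1],[0,0,0.01,0,0,0,-1],[0,0,0.005,0,0,0,-1],[0,0,0.002,0,0,0,-1],[0,0,0,0,0,0,-1],[0,0,0,0,0,0,-1]])

```text
t: 32.3
tcp_pos: [0.5096, 0.3299, 0.0453]
tool_rot: [0.769, 0.64, 0.001, 0.0]
force: [-0.5, 0.6, 0.2]
finger_gap: 0.505
gripper_force: 30.9
```

Call:
drive_tool(plan=[[0,0,0.001,0,0,0,-1],[0,0,0.001,0,0,0,-1],[0,0,0,0,0,0,-1],[0,0,0,0,0,0,-1]])

```text
t: 32.7
tcp_pos: [0.5089, 0.3297, 0.0424]
tool_rot: [0.769, 0.64, 0.0, 0.0]
force: [-0.7, 0.1, -0.6]
finger_gap: 0.51
gripper_force: 30.9
```

Call:
drive_tool(plan=[[0,0,0.001,0,0,0,-1],[0,0,0.001,0,0,0,-1],[0,0,0.001,0,0,0,-1],[0,0,0,0,0,0,-1],[0,0,0,0,0,0,-1]])

```text
t: 33.2
tcp_pos: [0.509, 0.3297, 0.0393]
tool_rot: [0.769, 0.64, 0.0, 0.0]
force: [-0.7, -0.1, 0.5]
finger_gap: 0.507
gripper_force: 31.0
```

Call:
drive_tool(plan=[[0,0,0.001,0,0,0,-1],[0,0,0,0,0,0,-1],[0,0,0,0,0,0,1],[0,0,0,0,0,0,1],[0,0,0,0,0,0,1],[0,0,0,0,0,0,1],[0,0,0,0,0,0,1]], newtons=40)

```text
t: 33.9
tcp_pos: [0.5089, 0.3297, 0.0381]
tool_rot: [0.769, 0.64, -0.0, -0.0]
force: [-0.7, -0.6, 0.3]
finger_gap: 1.001
gripper_force: 0.0
```

Call:
drive_tool(plan=[[0,0,-0.01,0,0,0,1],[0,0,-0.03,0,0,0,1],[0,0,-0.045,0,0,0,1],[0,0,-0.045,0,0,0,1],[0,0,-0.045,0,0,0,1],[0,0,-0.045,0,0,0,1],[0,0,-0.02,0,0,0,1],[0,0,0,0,0,0,1],[0,0,0,0,0,0,1]])

```text
t: 34.8
tcp_pos: [0.5085, 0.3295, 0.2786]
tool_rot: [0.769, 0.64, 0.0, 0.0]
force: [0.0, -0.1, -0.4]
finger_gap: 1.001
gripper_force: 0.0
```

```bash
python3 - <<'E'
from meas import *
for k,n in(("wrist","wI"),("scene","cI")):
    d=snap(k,n);C=cloud(d)
    m=((C[:,:,2]>.04)&(C[:,:,2]<.066)&(np.hypot(C[:,:,0]-.509,C[:,:,1]-.33)<.09)).astype(np.uint8)
    m=cv2.morphologyEx(m,cv2.MORPH_OPEN,np.ones((3,3)))
    c=max(cv2.findContours(m,cv2.RETR_EXTERNAL,cv2.CHAIN_APPROX_NONE)[0],key=cv2.contourArea)
    r=cv2.minAreaRect((plane(d,c[:,0,:],.053)[:,:2]*1000).astype(np.float32)); print(n,r,np.median(C[:,:,2][m>0]),np.percentile(C[:,:,2][m>0],[5,95]))
E
python3 mv.py 1 .607,-.304,.27,-92.5,.048
```

```text
wI ((509.6687316894531, 329.3084716796875), (118.85717010498047, 43.5786247253418), 78.99769592285156) 0.05092579900669619 [0.0496 0.0523]
cI ((512.1414184570312, 325.54119873046875), (124.01837921142578, 51.61919403076172), 78.89942169189453) 0.05364414659932548 [0.0457 0.0577]
t 34.9 tcp [0.5078 0.3292 0.2766] h -10.49 gap 0.995 F [ 0.4 -0.6  0.3]
.607,-.304,.27,-92.5,.048 14
[[-0.0432,0.0152,0.0005,0,0,5.86,1.0],[-0.0414,0.0195,0.0005,0,0,5.86,1.0],[-0.0392,0.0237,0.0005,0,0,5.86,1.0],[-0.0366,0.0275,0.0005,0,0,5.86,1.0],[-0.0336,0.0311,0.0005,0,0,5.86,1.0],[-0.0302,0.0344,0.0005,0,0,5.86,1.0],[-0.0266,0.0373,0.0005,0,0,5.86,1.0],[-0.0226,0.0398,0.0005,0,0,5.86,1.0],[-0.0184,0.0419,0.0005,0,0,5.86,1.0],[-0.0141,0.0436,0.0005,0,0,5.86,1.0],[-0.0095,0.0448,0.0005,0,0,5.86,1.0],[-0.0049,0.0455,0.0005,0,0,5.86,1.0],[-0.0002,0.0458,0.0005,0,0,5.86,1.0],[0.0044,0.0456,0.0005,0,0,5.86,1.0]]
```

View pics/wI.png

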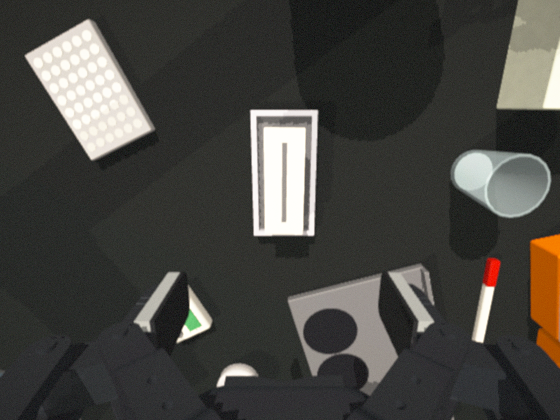

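Call:
drive_tool(plan=[[-0.043,0.015,0,0,0,5.9,1],[-0.0415,0.0195,0,0,0,5.9,1],[-0.039,0.0235,0,0,0,5.9,1],[-0.0365,0.0275,0,0,0,5.9,1],[-0.0335,0.031,0,0,0,5.9,1],[-0.03,0.0345,0,0,0,5.9,1],[-0.0265,0.0375,0,0,0,5.9,1],[-0.0225,0.04,0,0,0,5.9,1],[-0.0185,0.042,0,0,0,5.9,1],[-0.014,0.0435,0,0,0,5.9,1]])

```text
t: 35.9
tcp_pos: [0.5778, -0.1239, 0.2762]
tool_rot: [0.984, 0.176, -0.002, -0.001]
force: [0.5, -0.2, -0.8]
finger_gap: 1.003
gripper_force: 0.0
```

Call:
drive_tool(plan=[[-0.0095,0.045,0,0,0,5.9,1],[-0.005,0.0455,0,0,0,5.9,1],[0,0.046,0,0,0,5.9,1],[0.0045,0.0455,0,0,0,5.9,1],[0,0,0,0,0,0,1],[0,0,0,0,0,0,1],[0,0,0,0,0,0,1]])

```text
t: 36.6
tcp_pos: [0.6051, -0.3024, 0.2765]
tool_rot: [1.0, -0.026, -0.002, -0.001]
force: [-0.2, 0.5, -0.3]
finger_gap: 0.999
gripper_force: 0.0
```

```bash
python3 mv.py 1 .608,-.3043,.0957,-92.5,.2
```

```text
t 36.6 tcp [ 0.6051 -0.3024  0.2765] h -93.03 gap 0.999 F [-0.2  0.5 -0.3]
.608,-.3043,.0957,-92.5,.2 1
[[0.003,0.0017,0.1808,0,0,-0.53,1.0]]
```

Call:
drive_tool(plan=[[0.003,0.002,0.035,0,0,-0.5,1],[0,0,0.04,0,0,0,1],[0,0,0.04,0,0,0,1],[0,0,0.035,0,0,0,1],[0,0,0.02,0,0,0,1],[0,0,0.01,0,0,0,1],[0,0,0,0,0,0,1],[0,0,0,0,0,0,1]])

```text
t: 37.4
tcp_pos: [0.6096, -0.3057, 0.0995]
tool_rot: [1.0, -0.022, 0.001, 0.001]
force: [0.2, 1.6, 0.5]
finger_gap: 1.004
gripper_force: 0.0
```

Call:
drive_tool(plan=[[0,0,0,0,0,0,-1],[0,0,0,0,0,0,-1],[0,0,0,0,0,0,-1],[0,0,0,0,0,0,-1],[0,0,0,0,0,0,-1],[0,0,0,0,0,0,-1]])

```text
t: 38.0
tcp_pos: [0.6097, -0.3062, 0.1004]
tool_rot: [1.0, -0.023, 0.001, 0.001]
force: [-0.6, 1.8, 6.4]
finger_gap: 0.689
gripper_force: 42.5
```

```bash
python3 mv.py -1 .608,-.3043,.26,-92.5,.2 .534,.092,.26,6.1
```

```text
t 38.0 tcp [ 0.6097 -0.3062  0.1004] h -92.59 gap 0.689 F [-0.6  1.8  6.4]
.608,-.3043,.26,-92.5,.2 1
[[-0.0018,-0.0018,-0.1596,0,0,-0.09,-1.0]]
.534,.092,.26,6.1 13
[[-0.007,-0.0302,-0.0,0,0,-7.58,-1.0],[-0.003,-0.0309,-0.0,0,0,-7.58,-1.0],[0.0011,-0.031,-0.0,0,0,-7.58,-1.0],[0.0052,-0.0306,-0.0,0,0,-7.58,-1.0],[0.0092,-0.0296,-0.0,0,0,-7.58,-1.0],[0.013,-0.0281,-0.0,0,0,-7.58,-1.0],[0.0166,-0.0262,-0.0,0,0,-7.58,-1.0],[0.0199,-0.0238,-0.0,0,0,-7.58,-1.0],[0.0229,-0.0209,-0.0,0,0,-7.58,-1.0],[0.0255,-0.0177,-0.0,0,0,-7.58,-1.0],[0.0276,-0.0142,-0.0,0,0,-7.58,-1.0],[0.0292,-0.0104,-0.0,0,0,-7.58,-1.0],[0.0303,-0.0065,-0.0,0,0,-7.58,-1.0]]
```

Call:
drive_tool(plan=[[0,0,-0.01,0,0,0,-1],[0,0,-0.03,0,0,0,-1],[0,0,-0.04,0,0,0,-1],[0,0,-0.045,0,0,0,-1],[0,0,-0.04,0,0,0,-1],[-0.004,-0.015,-0.005,0,0,-4,-1]])

```text
t: 38.6
tcp_pos: [0.6083, -0.2947, 0.2757]
tool_rot: [1.0, 0.012, 0.006, 0.005]
force: [0.8, -0.2, -1.5]
finger_gap: 0.689
gripper_force: 43.9
```

Call:
drive_tool(plan=[[-0.005,-0.0305,0,0,0,-7.6,-1],[-0.001,-0.031,0,0,0,-7.6,-1],[0.003,-0.031,0,0,0,-7.6,-1],[0.007,-0.03,0,0,0,-7.6,-1],[0.011,-0.029,0,0,0,-7.6,-1],[0.015,-0.027,0,0,0,-7.6,-1],[0.0185,-0.025,0,0,0,-7.6,-1],[0.0215,-0.0225,0,0,0,-7.6,-1],[0.024,-0.0195,0,0,0,-7.6,-1],[0.0265,-0.016,0,0,0,-7.6,-1]])

```text
t: 39.6
tcp_pos: [0.5461, 0.0145, 0.2685]
tool_rot: [0.779, 0.627, -0.0, -0.0]
force: [0.6, 0.2, -2.5]
finger_gap: 0.692
gripper_force: 43.8
```

Call:
drive_tool(plan=[[0.0285,-0.0125,0,0,0,-7.6,-1],[0.03,-0.0085,0,0,0,-7.6,-1],[0.015,-0.003,0,0,0,-3.5,-1],[0,0,0,0,0,0,-1],[0,0,0,0,0,0,-1],[0,0,0,0,0,0,-1]])

```text
t: 40.2
tcp_pos: [0.5318, 0.0885, 0.2685]
tool_rot: [0.669, 0.743, -0.0, 0.0]
force: [-0.2, 0.6, -1.8]
finger_gap: 0.689
gripper_force: 43.8
```

```bash
python3 mv.py -1 .5335,.094,.1095,6.1,.2
```

```text
t 40.2 tcp [0.5318 0.0885 0.2685] h 6.02 gap 0.689 F [-0.2  0.6 -1.8]
.5335,.094,.1095,6.1,.2 1
[[0.0053,0.0023,0.159,0,0,-0.08,-1.0]]
```

Call:
drive_tool(plan=[[0.003,0.001,0.03,0,0,0,-1],[0.002,0.001,0.04,0,0,0,-1],[0,0,0.04,0,0,0,-1],[0,0,0.025,0,0,0,-1],[0,0,0.015,0,0,0,-1],[0,0,0.006,0,0,0,-1],[0,0,0.002,0,0,0,-1],[0,0,0,0,0,0,-1],[0,0,0,0,0,0,-1]])

```text
t: 41.1
tcp_pos: [0.5338, 0.0944, 0.1113]
tool_rot: [0.669, 0.744, 0.001, 0.001]
force: [-0.2, 1.1, -3.0]
finger_gap: 0.689
gripper_force: 43.9
```

Call:
drive_tool(plan=[[0,0,0.001,0,0,0,-1],[0,0,0.001,0,0,0,-1],[0,0,0,0,0,0,-1],[0,0,0,0,0,0,-1]])

```text
t: 41.5
tcp_pos: [0.5329, 0.0947, 0.1085]
tool_rot: [0.668, 0.744, 0.0, 0.0]
force: [0.1, -0.5, -1.8]
finger_gap: 0.685
gripper_force: 43.9
```

Call:
drive_tool(plan=[[0,0,0.001,0,0,0,-1],[0,0,0,0,0,0,-1],[0,0,0,0,0,0,-1]])

```text
t: 41.8
tcp_pos: [0.533, 0.0947, 0.1074]
tool_rot: [0.668, 0.744, 0.0, 0.0]
force: [-0.5, 0.1, 0.1]
finger_gap: 0.69
gripper_force: 44.1
```

Call:
drive_tool(plan=[[0,0,0.001,0,0,0,-1],[0,0,0,0,0,0,-1],[0,0,0,0,0,0,1],[0,0,0,0,0,0,1],[0,0,0,0,0,0,1],[0,0,0,0,0,0,1],[0,0,0,0,0,0,1]])

```text
t: 42.5
tcp_pos: [0.5329, 0.0947, 0.1062]
tool_rot: [0.668, 0.744, -0.0, -0.0]
force: [0.8, -0.7, -0.4]
finger_gap: 1.0
gripper_force: 0.0
```

Call:
drive_tool(plan=[[0,0,-0.02,0,0,0,1],[0,0,-0.04,0,0,0,1],[0,0,-0.04,0,0,0,1],[0,0,-0.04,0,0,0,1],[0,0,-0.02,0,0,0,1],[0,0,0,0,0,0,1],[0,0,0,0,0,0,1]])

```text
t: 43.2
tcp_pos: [0.5325, 0.0947, 0.2661]
tool_rot: [0.668, 0.744, -0.0, -0.0]
force: [-0.0, 0.2, -0.2]
finger_gap: 1.004
gripper_force: 0.0
```

```bash
python3 mv.py 1 .5382,-.3006,.26,-92.5
```

```text
t 43.2 tcp [0.5325 0.0947 0.2661] h 6.11 gap 1.004 F [-0.   0.2 -0.2]
.5382,-.3006,.26,-92.5 13
[[-0.0303,-0.0028,0.0005,0,0,7.59,1.0],[-0.0304,0.0012,0.0005,0,0,7.59,1.0],[-0.03,0.0052,0.0005,0,0,7.59,1.0],[-0.029,0.0091,0.0005,0,0,7.59,1.0],[-0.0275,0.0129,0.0005,0,0,7.59,1.0],[-0.0256,0.0164,0.0005,0,0,7.59,1.0],[-0.0232,0.0196,0.0005,0,0,7.59,1.0],[-0.0204,0.0225,0.0005,0,0,7.59,1.0],[-0.0173,0.025,0.0005,0,0,7.59,1.0],[-0.0138,0.0271,0.0005,0,0,7.59,1.0],[-0.0101,0.0287,0.0005,0,0,7.59,1.0],[-0.0062,0.0298,0.0005,0,0,7.59,1.0],[-0.0023,0.0303,0.0005,0,0,7.59,1.0]]
```

Call:
drive_tool(plan=[[-0.0305,-0.003,0,0,0,7.6,1],[-0.0305,0.001,0,0,0,7.6,1],[-0.03,0.005,0,0,0,7.6,1],[-0.029,0.009,0,0,0,7.6,1],[-0.0275,0.013,0,0,0,7.6,1],[-0.0255,0.0165,0,0,0,7.6,1],[-0.023,0.0195,0,0,0,7.6,1],[-0.0205,0.0225,0,0,0,7.6,1],[-0.0175,0.025,0,0,0,7.6,1],[-0.014,0.027,0,0,0,7.6,1]])

```text
t: 44.2
tcp_pos: [0.5347, -0.2102, 0.2637]
tool_rot: [0.985, 0.172, -0.002, -0.002]
force: [-0.3, 0.1, -0.8]
finger_gap: 1.006
gripper_force: 0.0
```

Call:
drive_tool(plan=[[-0.01,0.0285,0,0,0,7.6,1],[-0.006,0.03,0,0,0,7.6,1],[-0.0025,0.0305,0,0,0,7.4,1],[0,0,0,0,0,0,1],[0,0,0,0,0,0,1],[0,0,0,0,0,0,1]])

```text
t: 44.8
tcp_pos: [0.5364, -0.2996, 0.2647]
tool_rot: [1.0, -0.021, -0.001, -0.001]
force: [0.2, 0.0, -1.2]
finger_gap: 1.005
gripper_force: 0.0
```

```bash
python3 mv.py 1 .5382,-.3006,.1239,-92.5,.2
```

```text
t 44.8 tcp [ 0.5364 -0.2996  0.2647] h -92.42 gap 1.005 F [ 0.2  0.  -1.2]
.5382,-.3006,.1239,-92.5,.2 1
[[0.0018,0.001,0.1408,0,0,0.08,1.0]]
```

Call:
drive_tool(plan=[[0.001,0,0.035,0,0,0,1],[0,0,0.04,0,0,0,1],[0,0,0.035,0,0,0,1],[0,0,0.02,0,0,0,1],[0,0,0.01,0,0,0,1],[0,0,0,0,0,0,1],[0,0,0,0,0,0,1],[0,0,0,0,0,0,1],[0,0,0,0,0,0,1]])

```text
t: 45.7
tcp_pos: [0.5389, -0.3015, 0.1278]
tool_rot: [1.0, -0.022, 0.001, 0.001]
force: [-0.7, -1.1, 0.6]
finger_gap: 1.001
gripper_force: 0.0
```

Call:
drive_tool(plan=[[0,0,0,0,0,0,-1],[0,0,0,0,0,0,-1],[0,0,0,0,0,0,-1],[0,0,0,0,0,0,-1],[0,0,0,0,0,0,-1],[0,0,0,0,0,0,-1],[0,0,0,0,0,0,-1],[0,0,0,0,0,0,-1]])

```text
t: 46.5
tcp_pos: [0.5383, -0.3009, 0.1266]
tool_rot: [1.0, -0.022, 0.0, -0.0]
force: [-0.1, 1.7, 3.7]
finger_gap: 0.383
gripper_force: 39.6
```

```bash
python3 mv.py -1 .5382,-.3006,.26,-92.5,.2 .5425,.0145,.26,6.1
```

```text
t 46.5 tcp [ 0.5383 -0.3009  0.1266] h -92.49 gap 0.383 F [-0.1  1.7  3.7]
.5382,-.3006,.26,-92.5,.2 1
[[-0.0001,-0.0003,-0.1334,0,0,0.01,-1.0]]
.5425,.0145,.26,6.1 13
[[-0.0007,-0.0242,-0.0,0,0,-7.58,-1.0],[0.0025,-0.0241,-0.0,0,0,-7.58,-1.0],[0.0056,-0.0236,-0.0,0,0,-7.58,-1.0],[0.0087,-0.0226,-0.0,0,0,-7.58,-1.0],[0.0116,-0.0213,-0.0,0,0,-7.58,-1.0],[0.0143,-0.0196,-0.0,0,0,-7.58,-1.0],[0.0168,-0.0175,-0.0,0,0,-7.58,-1.0],[0.0189,-0.0151,-0.0,0,0,-7.58,-1.0],[0.0208,-0.0125,-0.0,0,0,-7.58,-1.0],[0.0222,-0.0096,-0.0,0,0,-7.58,-1.0],[0.0233,-0.0066,-0.0,0,0,-7.58,-1.0],[0.024,-0.0035,-0.0,0,0,-7.58,-1.0],[0.0242,-0.0003,-0.0,0,0,-7.58,-1.0]]
```

Call:
drive_tool(plan=[[0,0,-0.01,0,0,0,-1],[0,0,-0.03,0,0,0,-1],[0,0,-0.04,0,0,0,-1],[0,0,-0.04,0,0,0,-1],[0,0,-0.025,0,0,0,-1],[0,-0.012,-0.005,0,0,-4,-1]])

```text
t: 47.1
tcp_pos: [0.5403, -0.2918, 0.2806]
tool_rot: [1.0, 0.013, 0.003, 0.003]
force: [1.2, -0.1, -2.1]
finger_gap: 0.382
gripper_force: 40.4
```

Call:
drive_tool(plan=[[0.001,-0.024,0,0,0,-7.6,-1],[0.004,-0.024,0,0,0,-7.6,-1],[0.007,-0.023,0,0,0,-7.6,-1],[0.01,-0.022,0,0,0,-7.6,-1],[0.013,-0.0205,0,0,0,-7.6,-1],[0.0155,-0.0185,0,0,0,-7.6,-1],[0.018,-0.0165,0,0,0,-7.6,-1],[0.02,-0.014,0,0,0,-7.6,-1],[0.0215,-0.011,0,0,0,-7.6,-1],[0.023,-0.008,0,0,0,-7.6,-1]])

```text
t: 48.1
tcp_pos: [0.5401, -0.0459, 0.2761]
tool_rot: [0.778, 0.628, -0.0, -0.0]
force: [-0.2, 0.5, -1.8]
finger_gap: 0.383
gripper_force: 40.2
```

Call:
drive_tool(plan=[[0.0235,-0.005,0,0,0,-7.6,-1],[0.024,-0.002,0,0,0,-7.6,-1],[0.012,0,0,0,0,-3.4,-1],[0,0,0,0,0,0,-1],[0,0,0,0,0,0,-1],[0,0,0,0,0,0,-1]])

```text
t: 48.7
tcp_pos: [0.5404, 0.0125, 0.2763]
tool_rot: [0.669, 0.743, -0.0, 0.0]
force: [1.6, -0.5, -1.8]
finger_gap: 0.387
gripper_force: 40.3
```

```bash
python3 mv.py -1 .5425,.0145,.136,6.1,.2
```

```text
t 48.7 tcp [0.5404 0.0125 0.2763] h 6.02 gap 0.387 F [ 1.6 -0.5 -1.8]
.5425,.0145,.136,6.1,.2 1
[[0.0017,0.0023,0.1403,0,0,-0.08,-1.0]]
```

Call:
drive_tool(plan=[[0.002,0.002,0.035,0,0,0,-1],[0,0,0.04,0,0,0,-1],[0,0,0.035,0,0,0,-1],[0,0,0.018,0,0,0,-1],[0,0,0.008,0,0,0,-1],[0,0,0.003,0,0,0,-1],[0,0,0.001,0,0,0,-1],[0,0,0,0,0,0,-1],[0,0,0,0,0,0,-1],[0,0,0,0,0,0,-1]])

```text
t: 49.7
tcp_pos: [0.5426, 0.0155, 0.1372]
tool_rot: [0.668, 0.744, 0.0, 0.001]
force: [1.1, 0.3, -2.0]
finger_gap: 0.383
gripper_force: 40.4
```

Call:
drive_tool(plan=[[0,0,0.001,0,0,0,-1],[0,0,0.001,0,0,0,-1],[0,0,0,0,0,0,-1],[0,0,0,0,0,0,-1]])

```text
t: 50.1
tcp_pos: [0.542, 0.0156, 0.1342]
tool_rot: [0.668, 0.744, -0.0, -0.0]
force: [0.4, 0.3, -2.2]
finger_gap: 0.385
gripper_force: 40.4
```

Call:
drive_tool(plan=[[0,0,0.001,0,0,0,-1],[0,0,0,0,0,0,-1],[0,0,0,0,0,0,-1]])

```text
t: 50.4
tcp_pos: [0.5422, 0.0156, 0.1336]
tool_rot: [0.668, 0.744, 0.0, 0.0]
force: [-0.4, -1.6, 1.3]
finger_gap: 0.381
gripper_force: 40.6
```

Contact. Release, then go for the square bottle.

Call:
drive_tool(plan=[[0,0,0,0,0,0,1],[0,0,0,0,0,0,1],[0,0,0,0,0,0,1],[0,0,0,0,0,0,1],[0,0,0,0,0,0,1],[0,0,-0.02,0,0,0,1],[0,0,-0.04,0,0,0,1],[0,0,-0.04,0,0,0,1],[0,0,-0.02,0,0,0,1],[0,0,0,0,0,0,1]])

```text
t: 51.4
tcp_pos: [0.5442, 0.0153, 0.2568]
tool_rot: [0.668, 0.744, 0.002, 0.003]
force: [-0.2, 0.3, -0.1]
finger_gap: 1.0
gripper_force: 0.0
```

```bash
python3 mv.py 1 .4695,-.2971,.23,-92.5
```

```text
t 51.4 tcp [0.5442 0.0153 0.2568] h 6.13 gap 1.000 F [-0.2  0.3 -0.1]
.4695,-.2971,.23,-92.5 13
[[-0.0233,-0.0083,0.0021,0,0,7.59,1.0],[-0.0242,-0.0051,0.0021,0,0,7.59,1.0],[-0.0246,-0.0019,0.0021,0,0,7.59,1.0],[-0.0247,0.0014,0.0021,0,0,7.59,1.0],[-0.0243,0.0046,0.0021,0,0,7.59,1.0],[-0.0235,0.0078,0.0021,0,0,7.59,1.0],[-0.0222,0.0108,0.0021,0,0,7.59,1.0],[-0.0206,0.0136,0.0021,0,0,7.59,1.0],[-0.0186,0.0162,0.0021,0,0,7.59,1.0],[-0.0163,0.0186,0.0021,0,0,7.59,1.0],[-0.0137,0.0206,0.0021,0,0,7.59,1.0],[-0.0109,0.0222,0.0021,0,0,7.59,1.0],[-0.0079,0.0234,0.0021,0,0,7.59,1.0]]
```

Call:
drive_tool(plan=[[-0.0235,-0.008,0,0,0,7.6,1],[-0.024,-0.005,0,0,0,7.6,1],[-0.0245,-0.002,0,0,0,7.6,1],[-0.0245,0.0015,0.003,0,0,7.6,1],[-0.0245,0.0045,0.003,0,0,7.6,1],[-0.0235,0.008,0.003,0,0,7.6,1],[-0.022,0.011,0.003,0,0,7.6,1],[-0.0205,0.0135,0.003,0,0,7.6,1],[-0.0185,0.016,0.003,0,0,7.6,1],[-0.0165,0.0185,0.003,0,0,7.6,1]])

```text
t: 52.4
tcp_pos: [0.4837, -0.2246, 0.2306]
tool_rot: [0.985, 0.172, -0.001, -0.001]
force: [0.3, -0.4, 0.2]
finger_gap: 1.0
gripper_force: 0.0
```

Call:
drive_tool(plan=[[-0.0135,0.0205,0.002,0,0,7.6,1],[-0.011,0.022,0.002,0,0,7.6,1],[-0.008,0.0235,0,0,0,7.4,1],[0,0,0,0,0,0,1],[0,0,0,0,0,0,1],[0,0,0,0,0,0,1]])

```text
t: 53.0
tcp_pos: [0.4669, -0.2948, 0.2274]
tool_rot: [1.0, -0.021, -0.001, -0.001]
force: [-0.6, 0.6, 0.3]
finger_gap: 0.997
gripper_force: 0.0
```

```bash
python3 mv.py 1 .4695,-.2971,.107,-92.6,.2
```

```text
t 53.0 tcp [ 0.4669 -0.2948  0.2274] h -92.40 gap 0.997 F [-0.6  0.6  0.3]
.4695,-.2971,.107,-92.6,.2 1
[[0.0027,0.0022,0.1204,0,0,0.2,1.0]]
```

Call:
drive_tool(plan=[[0.002,0.001,0.035,0,0,0.2,1],[0,0,0.04,0,0,0,1],[0,0,0.025,0,0,0,1],[0,0,0.013,0,0,0,1],[0,0,0.006,0,0,0,1],[0,0,0,0,0,0,1],[0,0,0,0,0,0,1],[0,0,0,0,0,0,1]])

```text
t: 53.8
tcp_pos: [0.47, -0.2978, 0.1107]
tool_rot: [1.0, -0.023, 0.001, 0.001]
force: [0.3, 0.0, -0.1]
finger_gap: 0.999
gripper_force: 0.0
```

Call:
drive_tool(plan=[[0,0,0,0,0,0,-1],[0,0,0,0,0,0,-1],[0,0,0,0,0,0,-1],[0,0,0,0,0,0,-1],[0,0,0,0,0,0,-1],[0,0,0,0,0,0,-1],[0,0,0,0,0,0,-1],[0,0,0,0,0,0,-1]])

```text
t: 54.6
tcp_pos: [0.4694, -0.2975, 0.1098]
tool_rot: [1.0, -0.023, 0.0, 0.0]
force: [-2.0, -0.8, 6.1]
finger_gap: 0.433
gripper_force: 39.9
```

```bash
python3 mv.py -1 .4695,-.2971,.23,-92.6,.2 .5478,-.062,.22,5.9
```

```text
t 54.6 tcp [ 0.4694 -0.2975  0.1098] h -92.68 gap 0.433 F [-2.  -0.8  6.1]
.4695,-.2971,.23,-92.6,.2 1
[[0.0001,-0.0004,-0.1202,0,0,-0.08,-1.0]]
.5478,-.062,.22,5.9 13
[[0.0052,-0.0183,0.0008,0,0,-7.58,-1.0],[0.0076,-0.0175,0.0008,0,0,-7.58,-1.0],[0.0098,-0.0163,0.0008,0,0,-7.58,-1.0],[0.0119,-0.0149,0.0008,0,0,-7.58,-1.0],[0.0137,-0.0132,0.0008,0,0,-7.58,-1.0],[0.0154,-0.0113,0.0008,0,0,-7.58,-1.0],[0.0167,-0.0092,0.0008,0,0,-7.58,-1.0],[0.0178,-0.0069,0.0008,0,0,-7.58,-1.0],[0.0185,-0.0045,0.0008,0,0,-7.58,-1.0],[0.019,-0.002,0.0008,0,0,-7.58,-1.0],[0.0191,0.0005,0.0008,0,0,-7.58,-1.0],[0.0188,0.003,0.0008,0,0,-7.58,-1.0],[0.0183,0.0055,0.0008,0,0,-7.58,-1.0]]
```

Call:
drive_tool(plan=[[0,0,-0.01,0,0,0,-1],[0,0,-0.03,0,0,0,-1],[0,0,-0.04,0,0,0,-1],[0,0,-0.03,0,0,0,-1],[0.003,-0.009,-0.01,0,0,-4,-1]])

```text
t: 55.1
tcp_pos: [0.4738, -0.2901, 0.2328]
tool_rot: [1.0, 0.012, 0.002, 0.002]
force: [-0.1, -0.9, -2.6]
finger_gap: 0.432
gripper_force: 40.8
```

Call:
drive_tool(plan=[[0.0065,-0.018,0,0,0,-7.6,-1],[0.0085,-0.017,0,0,0,-7.6,-1],[0.011,-0.0155,0,0,0,-7.6,-1],[0.013,-0.014,0,0,0,-7.6,-1],[0.0145,-0.0125,0,0,0,-7.6,-1],[0.016,-0.0105,0,0,0,-7.6,-1],[0.0175,-0.008,0,0,0,-7.6,-1],[0.018,-0.0055,0,0,0,-7.6,-1],[0.019,-0.0035,0,0,0,-7.6,-1],[0.019,-0.001,0,0,0,-7.6,-1]])

```text
t: 56.1
tcp_pos: [0.5313, -0.1056, 0.229]
tool_rot: [0.779, 0.627, -0.0, -0.001]
force: [0.3, -0.5, -2.5]
finger_gap: 0.433
gripper_force: 40.7
```

Call:
drive_tool(plan=[[0.019,0.002,0,0,0,-7.6,-1],[0.0185,0.0045,0,0,0,-7.6,-1],[0.009,0.003,0,0,0,-3.3,-1],[0,0,0,0,0,0,-1],[0,0,0,0,0,0,-1],[0,0,0,0,0,0,-1]])

```text
t: 56.7
tcp_pos: [0.5463, -0.062, 0.2292]
tool_rot: [0.671, 0.742, -0.0, -0.0]
force: [0.2, 0.5, -2.0]
finger_gap: 0.435
gripper_force: 40.7
```

```bash
python3 mv.py -1 .548,-.062,.119,5.9,.2
```

```text
t 56.7 tcp [ 0.5463 -0.062   0.2292] h 5.74 gap 0.435 F [ 0.2  0.5 -2. ]
.548,-.062,.119,5.9,.2 1
[[-0.0001,0.0017,0.1102,0,0,-0.16,-1.0]]
```

Call:
drive_tool(plan=[[0,0.001,0.035,0,0,0,-1],[0,0,0.035,0,0,0,-1],[0,0,0.022,0,0,0,-1],[0,0,0.011,0,0,0,-1],[0,0,0.005,0,0,0,-1],[0,0,0.002,0,0,0,-1],[0,0,0,0,0,0,-1],[0,0,0,0,0,0,-1],[0,0,0,0,0,0,-1]])

```text
t: 57.6
tcp_pos: [0.5482, -0.0616, 0.1203]
tool_rot: [0.67, 0.742, 0.0, 0.001]
force: [-0.4, -0.4, -2.5]
finger_gap: 0.434
gripper_force: 40.6
```

Call:
drive_tool(plan=[[0,0,0.001,0,0,0,-1],[0,0,0.001,0,0,0,-1],[0,0,0,0,0,0,-1],[0,0,0,0,0,0,-1]])

```text
t: 58.0
tcp_pos: [0.5476, -0.0614, 0.1173]
tool_rot: [0.67, 0.742, -0.0, -0.0]
force: [-0.4, 0.3, -1.5]
finger_gap: 0.431
gripper_force: 40.6
```

Call:
drive_tool(plan=[[0,0,0.001,0,0,0,-1],[0,0,0,0,0,0,-1],[0,0,0,0,0,0,-1]])

```text
t: 58.3
tcp_pos: [0.5478, -0.0615, 0.1168]
tool_rot: [0.67, 0.742, 0.0, 0.0]
force: [-1.1, 0.5, 3.9]
finger_gap: 0.429
gripper_force: 41.0
```

Call:
drive_tool(plan=[[0,0,0,0,0,0,1],[0,0,0,0,0,0,1],[0,0,0,0,0,0,1],[0,0,0,0,0,0,1],[0,0,0,0,0,0,1],[0,0,-0.02,0,0,0,1],[0,0,-0.04,0,0,0,1],[0,0,-0.045,0,0,0,1],[0,0,-0.045,0,0,0,1],[0,0,-0.045,0,0,0,1]])

```text
t: 59.3
tcp_pos: [0.5472, -0.0613, 0.313]
tool_rot: [0.67, 0.742, -0.0, -0.0]
force: [0.9, -0.8, 0.6]
finger_gap: 0.997
gripper_force: 0.0
```

Call:
drive_tool(plan=[[0.03,0,-0.04,0,0,0,1],[0.04,0,-0.04,0,0,0,1],[0.045,0,0,0,0,0,1],[0.045,0,0,0,0,0,1],[0.02,0,0,0,0,0,1],[0,0,0,0,0,0,1],[0,0,0,0,0,0,1],[0,0,0,0,0,0,1]])

```text
t: 60.1
tcp_pos: [0.53, 0.1121, 0.3865]
tool_rot: [0.671, 0.742, -0.0, 0.0]
force: [0.5, 0.1, 0.5]
finger_gap: 0.999
gripper_force: 0.0
```

Run:
```python
from meas import *
snap("wrist","wF");snap("scene","cF");snap("side","dF")
for n,o in(("wF","wA"),("cF","scene0")):
  for xy in((.534,.094),(.543,.0155),(.548,-.062)):
    try: cap(o,xy,0); cap(n,xy,0)
    except Exception as e: print(e)
cv2.imwrite("pics/m4.png",cv2.resize(np.hstack([load("wF")["image"],load("cF")["image"]])[:,:,::-1],(800,300)))
```

```text
wA cap [533.3  98. ] r 44.8 mean [539.8  98.7] z 0.4674 9943 pix [236.2 399.8]
wF cap [531.7 117. ] r 38.4 mean [531.  126.8] z 0.4569 6803 pix [287.2 403.7]
wA cap [543.3  13.3] r 17.0 mean [543.2  14.2] z 0.1468 568 pix [270.8 233.2]
wF cap [542.   15.6] r 17.3 mean [541.8  16.5] z 0.1467 570 pix [284.4 256.5]
wA cap [548.7 -60.4] r 18.9 mean [548.7 -59. ] z 0.1286 579 pix [270.2 278.8]
wF cap [549.2 -60.4] r 19.0 mean [549.1 -58.7] z 0.1286 579 pix [284.2 301.7]
scene0 cap [534.4  89.3] r 31.6 mean [536.4  89.8] z 0.1198 376 pix [312.5 176.9]
cF cap [535.2 108. ] r 32.9 mean [551.4  95.5] z 0.5963 233 pix [334.5  11.5]
scene0 cap [543.4  12. ] r 17.6 mean [545.  11.] z 0.1489 142 pix [287.7 185.7]
cF cap [542.5  14.9] r 18.0 mean [543.3  13.8] z 0.1487 141 pix [288.4 184.7]
scene0 cap [549.  -62.2] r 20.5 mean [550. -62.] z 0.1308 178 pix [262.9 204.5]
cF cap [550.7 -60.9] r 20.4 mean [550.8 -62.1] z 0.1313 179 pix [263.  204.6]
```

View pics/m4.png

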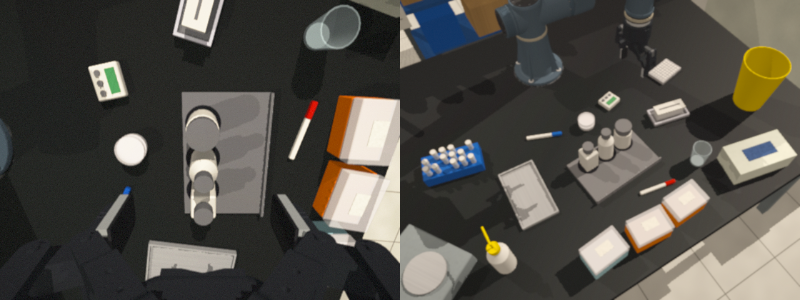

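```bash
python3 -c "
from station import manip
print(manip.sign_off())"
```

```text
the job is handed in; nothing more can be done
None
```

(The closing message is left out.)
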